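# Load the drying drawer: setter tile under every cup handle

### The arm

A 7-joint arm with a two-finger parallel gripper is mounted at the origin on the work surface. World frame = base frame: x ahead of the robot, y to its left, z up, the work surface at z = 0. Lengths are in mm, angles in rad, forces in N, time in s.
With the tool pointing down it reaches from about 400 to 875 mm from the base axis. Payload 4.4 kg.
Tool frame: the origin (TCP) lies between the finger pads; the fingertips stand ctrl.tip_reach ahead of it and the grasp point (between the pads) lies 8 mm behind it (ctrl.tip_reach is the distance from the TCP to the fingertips, in mm); z points along the fingers, y is the direction in which the jaws open and shut (so a half turn about z gives the same grasp; the last joint's range is limited). The gripper opens to 85 mm and grips with 20 to 120 N. Pads are 22 mm wide; open, the fingers measure 114 mm over their backs; the gripper's body (76 mm by 85 mm) begins 54 mm behind the grasp point. The pads swing forward as they close: fully open they stand 13 mm farther back than shut.
Start: joints at [1.064, 0.628, 0.038, 1.517, -0.027, 0.996, -0.02], TCP at [277.359, -587.869, 242.313] pointing down, gripper open.
Joint ranges: [-3.06, 3.06], [-0.37, 2.12], [-1.25, 1.32], [0.18, 2.47], [-1.1, 4.24], [0.23, 1.98], [-2.94, 2.94]. Speed limits (rad/s): [2.57, 2.57, 3.14, 3.14, 3.14, 3.14, 3.14].

### API

Orientations are given as [roll, pitch, yaw] about the fixed x, y, z axes, in that order (R = Rz(yaw) Ry(pitch) Rx(roll)).
In Python, from cell import status, viewer, order, ctrl gives the robot as it stands.
- The arm moves only by the tool play_rows, never from a script. Its argument "series" is a list of rows, each a list of 5 numbers: the shift along the tool's x, y, z in cm, then the turn about the tool's z in degrees, then the closure, from 0 (fully open) to 1 (shut). In form: [[x, y, z, yaw, gripper], ...]. A call has 1 to 8 rows; each row is the pose to reach, as a shift and turn from the pose commanded when the call began, along the tool's axes at that moment; what a row does not reach only later rows make up. A row lasts 1/10 s, in which the tool goes at most 50 mm and 8.59 degrees, less where a joint would pass 70% of its speed; a pose out of reach is approached as far as the arm can. A call with a gripper value outside its range is refused whole. The fingers move at their own pace and stop on an object; the grip force is fixed at half the most. Time passes only in rows, so rows that repeat a pose let the fingers close. It gives the time, the measured TCP pose, the force and the opening at its end, in the units of the state.
- status.read_state(): the state, without advancing time (a new reading comes with each control period).
- viewer.get_image(name): name is "side" or "top"; returns a dict with "img" (384x512x3 uint8, red, green, blue), "vfov" (degrees; the focal length in pixels is half the picture's height over the tangent of half this angle, whatever the lens; pixels are square), "cx", "cy" (the principal point, pixels), "rvec" (rotation vector, rad) and "tvec" (3), from world to camera coordinates, as OpenCV has them. Camera axes: x right, y down, z forward; pixel columns grow to the right and rows downward; lengths in mm; the calibration is good to about 2 mm. A picture is of the moment at which its call begins. There is no depth.
- order.finish_job(): hands the job in, once; it reports no verdict.
The state is a dict: "clock": time; "qpos": joint angles; "qd": joint speeds; "tau": joint torques, N m; "eef_pos": TCP position; "tool_rot": TCP orientation; "force": force on the tool from outside, world axes, zero at the start; "torque": the same for the moment, N m; "width": finger opening in mm.
Only numpy, scipy, OpenCV 4.12 (cv2) and the standard library are available. Lean on these libraries where they do the work, as an engineer would, in place of code of your own. Each camera call takes 0.05 s, during which the arm holds its last target. There are 200 camera calls.

### The job

Pull the drying cabinet's drawer well out and load into it every cup handle that lies on the ware board beside the cabinet (the stock behind the cabinet stays): each handle gets a bay of its own, with a setter tile laid flat on the bay's floor first and the handle then laid flat on top of that tile, centred on it and lengthwise along it. When all the handles are in, push the drawer fully shut; leave the clay bowl and cup standing where they are.

Things in the scene. Friction and masses are not known exactly. Their poses are not given: they have to be found in the camera images.
- drawer (a joint): slide of the drying cabinet's drawer: 0 = fully shut, 0.185 m = fully out (towards the robot, along the cabinet's own -x). Stays where it is left; takes about 2 N to move. The green cabinet is low: 424 mm wide (y), 220 mm deep, 100 mm high, front edge facing the robot; it may be turned by a few degrees.
- drawer_handle (a point): middle of the drawer's round steel bar handle (bar 12 mm thick, 130 mm long along the drawer's y, 45 mm clear of the drawer's front panel, 60 mm above the table). Axes as the drawer: x points into the cabinet, z up. Bare from above, whether shut or out.
- drawer_floor (a point): middle of the drawer's inner floor, on its upper surface (20 mm above the table). x points into the cabinet, y along the row of bays, z up. Inside: 180 mm (x) by 387 mm (y), walls 30 mm above the floor, front panel 68 mm above it; the cabinet's mouth clears 70 mm above it. With the drawer fully out the whole floor is open from above.
- bay0 (a point): middle of bay 0 on the drawer's floor, axes as drawer_floor. The four bays lie in a row along y, 98 mm apart (bay 0 at y = -147 mm), each 180 mm (x) by 93 mm (y), parted by ribs 5 mm thick and 12 mm high.
- bay1 (a point): middle of bay 1 on the drawer's floor, axes as drawer_floor. The four bays lie in a row along y, 98 mm apart (bay 1 at y = -49 mm), each 180 mm (x) by 93 mm (y), parted by ribs 5 mm thick and 12 mm high.
- bay2 (a point): middle of bay 2 on the drawer's floor, axes as drawer_floor. The four bays lie in a row along y, 98 mm apart (bay 2 at y = 49 mm), each 180 mm (x) by 93 mm (y), parted by ribs 5 mm thick and 12 mm high.
- bay3 (a point): middle of bay 3 on the drawer's floor, axes as drawer_floor. The four bays lie in a row along y, 98 mm apart (bay 3 at y = 147 mm), each 180 mm (x) by 93 mm (y), parted by ribs 5 mm thick and 12 mm high.
- tile0: setter tile, pale fired ceramic, 0.13 kg: a slab 60 mm (x) by 80 mm (y), 10 mm thick, on a narrower foot 40 by 64 mm and 8 mm high, 18 mm high in all. Origin: middle of the underside of the foot; z up. All four tiles are alike; they start in two stacks of two on the plain tile board, so the upper one of a stack comes off first.
- tile1: setter tile, pale fired ceramic, 0.13 kg: a slab 60 mm (x) by 80 mm (y), 10 mm thick, on a narrower foot 40 by 64 mm and 8 mm high, 18 mm high in all. Origin: middle of the underside of the foot; z up. All four tiles are alike; they start in two stacks of two on the plain tile board, so the upper one of a stack comes off first.
- tile2: setter tile, pale fired ceramic, 0.13 kg: a slab 60 mm (x) by 80 mm (y), 10 mm thick, on a narrower foot 40 by 64 mm and 8 mm high, 18 mm high in all. Origin: middle of the underside of the foot; z up. All four tiles are alike; they start in two stacks of two on the plain tile board, so the upper one of a stack comes off first.
- tile3: setter tile, pale fired ceramic, 0.13 kg: a slab 60 mm (x) by 80 mm (y), 10 mm thick, on a narrower foot 40 by 64 mm and 8 mm high, 18 mm high in all. Origin: middle of the underside of the foot; z up. All four tiles are alike; they start in two stacks of two on the plain tile board, so the upper one of a stack comes off first.
- handle0: cup handle blank, grey clay, 0.07 kg: a flat oval loop 42 mm (x) by 68 mm (y) by 20 mm high with a slot 18 mm wide in its middle; its long sides are flat and upright. Origin: its middle, 10 mm above what it lies on (its z axis is upright then, either way up; knocked off a tile it may come to stand on its long edge, 42 mm high). Three or four of these are there, all alike (a missing one is absent).
- handle1: cup handle blank, grey clay, 0.07 kg: a flat oval loop 42 mm (x) by 68 mm (y) by 20 mm high with a slot 18 mm wide in its middle; its long sides are flat and upright. Origin: its middle, 10 mm above what it lies on (its z axis is upright then, either way up; knocked off a tile it may come to stand on its long edge, 42 mm high). Three or four of these are there, all alike (a missing one is absent).
- handle2: cup handle blank, grey clay, 0.07 kg: a flat oval loop 42 mm (x) by 68 mm (y) by 20 mm high with a slot 18 mm wide in its middle; its long sides are flat and upright. Origin: its middle, 10 mm above what it lies on (its z axis is upright then, either way up; knocked off a tile it may come to stand on its long edge, 42 mm high). Three or four of these are there, all alike (a missing one is absent).
- handle3: cup handle blank, grey clay, 0.07 kg: a flat oval loop 42 mm (x) by 68 mm (y) by 20 mm high with a slot 18 mm wide in its middle; its long sides are flat and upright. Origin: its middle, 10 mm above what it lies on (its z axis is upright then, either way up; knocked off a tile it may come to stand on its long edge, 42 mm high). Three or four of these are there, all alike (a missing one is absent).
- ware_board: wooden board 250 by 190 mm, 8 mm thick, fixed to the table, on which the handle blanks lie at the start; origin under its middle. It is to the left or to the right of the cabinet.
- tile_board: wooden board of the same size on the other side, fixed, on which the two stacks of setter tiles stand at the start; origin under its middle.
- glaze_bowl: clay bowl, 92 mm across, 60 mm high; origin under its middle. To be left standing.
- cup: clay cup, 76 mm across, 80 mm high; origin under its middle. To be left standing.
There are look-alikes about, which are no part of the job. What is shaped like the tile1 but orange or pink is not meant.

How it is judged:
By the outcome, as a careful person would: the job done as asked, in the order asked, and still so for the second after the job is handed in, with the robot touching nothing.
Of handle0, handle1, handle2, handle3 only 3 to 4 are there at a start; the rules pass over those that are not, and their reading is None.
At some moment in a run one of handle0, handle1, handle2, handle3 may be knocked a few centimetres aside while the robot is not near it.
It also fails if it takes over 210 s, if anything falls off the work surface, if the arm or the gripper's body presses on something with over 40 N, if the wrist force passes 120 N, or if a joint passes its speed limit or range.

## Working session

There is one attempt and no reset: what is moved stays moved. The work goes in short steps, Python scripts to look and compute and a tool call to move; the robot and the scene stay as the last step left them, time stands still between calls to the robot, and variables do not carry over. Pictures are saved under pics/ and viewed, about 12 in all and at most 16, crops included, and the job is handed in when it is done.

Besides the shell and the picture viewer there is one more tool, called after "Emit:" in YAML: its name, and indented under it one key for each argument. play_rows: Moves the arm, as the interface text tells. Its arguments: {"type":"object","properties":{"series":{"type":"array","items":{"type":"array","items":{"type":"number"}}}},"required":["series"]}

```bash
ls; mkdir -p pics; cat > h.py <<'E'
import numpy as np, cv2
from cell import status, viewer, order, ctrl
def cam(name):
    d=viewer.get_image(name); im=d["img"]; f=im.shape[0]/2/np.tan(np.radians(d["vfov"])/2)
    K=np.array([[f,0,d["cx"]],[0,f,d["cy"]],[0,0,1.]]); R=cv2.Rodrigues(np.array(d["rvec"],float))[0]; t=np.array(d["tvec"],float).ravel()
    return im,K,R,t,d
def save(im,fn,s=1.5): cv2.imwrite("pics/"+fn,cv2.resize(im[:,:,::-1],None,fx=s,fy=s,interpolation=cv2.INTER_CUBIC))
def p2w(uv,z,K,R,t):
    uv=np.atleast_2d(np.array(uv,float)); r=np.c_[uv,np.ones(len(uv))]@np.linalg.inv(K).T@R; c=-R.T@t
    return c+r*((z-c[2])/r[:,2])[:,None]
def w2p(P,K,R,t):
    q=np.atleast_2d(P)@R.T+t; q=q@K.T; return q[:,:2]/q[:,2:]
E
python3 - <<'E'
from h import *
print(status.read_state(), ctrl.tip_reach, [k for k in dir(ctrl) if k[0]!='_'])
for n in("top","side"):
    im,K,R,t,d=cam(n); save(im,n+"0.png"); print(n,K.round(1).tolist(),(-R.T@t).round(),d["rvec"])
    np.savez(n+".npz",im=im,K=K,R=R,t=t)
E
```

```text
pics
{'clock': 0.0, 'qpos': array([ 1.06420444,  0.62934251,  0.0384492 ,  1.51836288, -0.02699169,
        0.99629472, -0.02001738]), 'qd': array([ 0.00023969,  0.00070748,  0.00085644, -0.00089562, -0.00115098,
        0.0009645 , -0.00062975]), 'tau': array([-1.70439016e-04, -5.63411379e+01,  1.22625712e+00, -1.93448836e+01,
        1.10010777e-02,  1.06560200e-02, -8.55506471e-06]), 'eef_pos': array([ 277.09092028, -587.31681717,  241.39318326]), 'tool_rot': array([-3.13970377e+00,  3.59129003e-05,  4.40773319e-01]), 'force': array([0.09413439, 0.3349895 , 0.0855252 ]), 'torque': array([-0.02810569,  0.01597118, -0.05101865]), 'width': 85.42987400016939} 11.0 ['MotionError', 'tip_reach']
top [[368.5, 0.0, 262.7], [0.0, 368.5, 188.8], [0.0, 0.0, 1.0]] [ 341.   17. 1068.] [ 2.13057657 -2.09362791  0.21932737]
side [[364.7, 0.0, 261.1], [0.0, 364.7, 194.1], [0.0, 0.0, 1.0]] [299. 621. 666.] [ 0.48177274 -2.71221507  1.22426203]
```

View pics/top0.png

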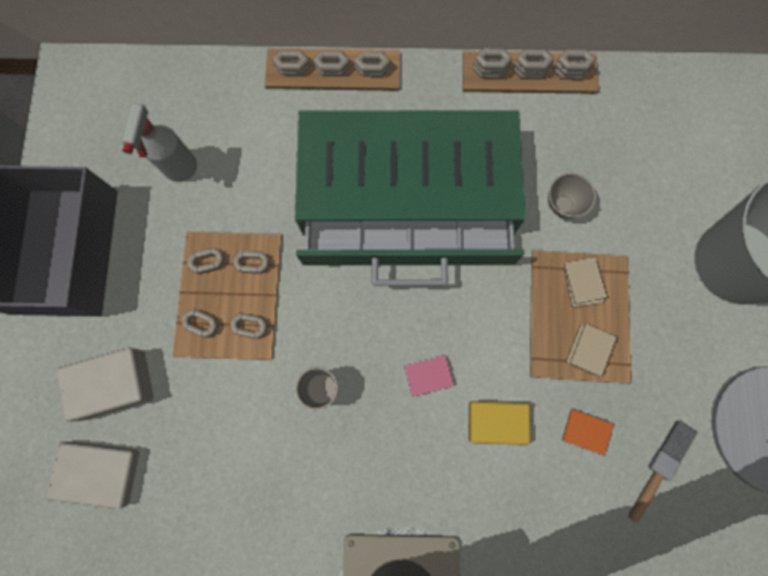

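View pics/side0.png

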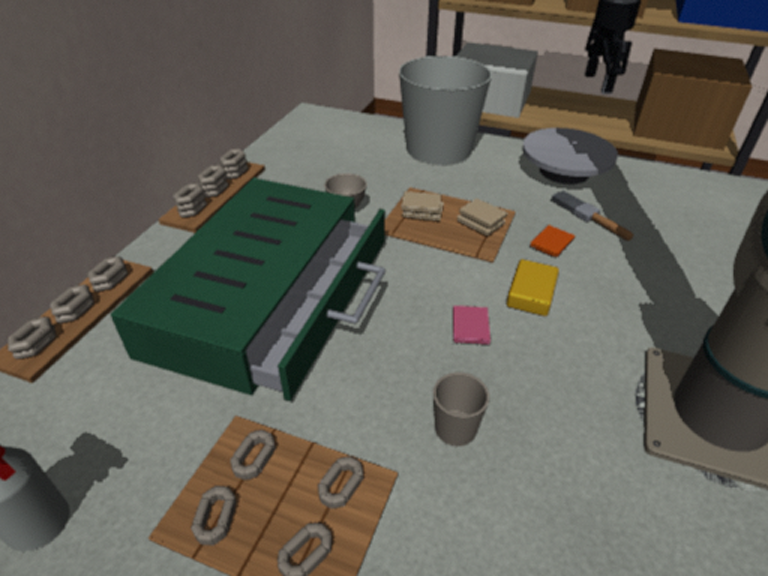

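```bash
cat > crop.py <<'E'
from h import *
def crop(im,r0,r1,c0,c1,s): return cv2.resize(im[r0:r1,c0:c1,::-1],None,fx=s,fy=s,interpolation=cv2.INTER_CUBIC)
if __name__=="__main__":
    im=np.load("top.npz")["im"]
    a=crop(im,165,260,350,425,4); b=crop(im,150,245,112,192,4)
    cv2.imwrite("pics/crop0.png",np.hstack([a,b]))
E
python3 crop.py; python3 - <<'E'
from h import *
d=np.load("top.npz"); im,K,R,t=[d[k] for k in("im","K","R","t")]
hsv=cv2.cvtColor(im,cv2.COLOR_RGB2HSV)
g=((hsv[...,0]>60)&(hsv[...,0]<90)&(hsv[...,1]>100)).astype('u1')
n,l,s,c=cv2.connectedComponentsWithStats(g)
for i in range(1,n):
    if s[i,4]>100: print(s[i],c[i])
print("cab top",p2w(np.array([[299,112],[519,111],[522,222],[296,220]])/1.5,100,K,R,t).round().tolist())
print("front panel",p2w(np.array([[299,262],[522,262],[299,252],[522,252]])/1.5,88,K,R,t).round().tolist())
print("bar",p2w(np.array([[375,282],[446,282]])/1.5,60,K,R,t).round().tolist())
for y,x in((175,130),(174,168),(215,132),(217,166),(188,390),(232,395),(200,150),(195,370)): print((x,y),im[y,x],hsv[y,x])
E
```

```text
[ 240   99   84   47 1261] [278.66534496 124.8183981 ]
cab top [[876.0, 206.0, 100.0], [886.0, -215.0, 100.0], [663.0, -214.0, 100.0], [660.0, 200.0, 100.0]]
front panel [[583.0, 193.0, 88.0], [591.0, -214.0, 88.0], [602.0, 194.0, 88.0], [610.0, -215.0, 88.0]]
bar [[555.0, 54.0, 60.0], [557.0, -78.0, 60.0]]
(130, 175) [61 55 47] [17 59 61]
(168, 174) [146 114  83] [ 15 110 146]
(132, 215) [119  89  65] [ 13 116 119]
(166, 217) [135 104  74] [ 15 115 135]
(390, 188) [160 147 124] [ 19  57 160]
(395, 232) [161 147 124] [ 19  59 161]
(150, 200) [152 120  86] [ 15 111 152]
(370, 195) [135 106  78] [ 15 108 135]
```

View pics/crop0.png

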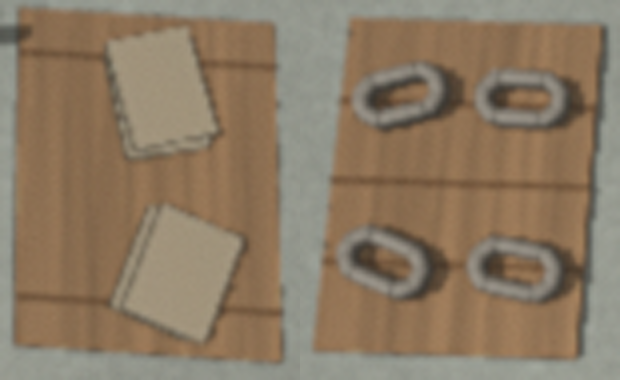

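```bash
cat > fit.py <<'E'
from h import *
from scipy.optimize import minimize
def outline(w,l,oval):
    if not oval: return np.array([[-w/2,-l/2],[w/2,-l/2],[w/2,l/2],[-w/2,l/2]])
    a=np.radians(np.arange(0,181,30)); r=w/2; e=np.c_[r*np.cos(a),l/2-r+r*np.sin(a)]; return np.r_[e,-e]
def pts(p,w,l,z0,z1,oval=False):
    o=outline(w,l,oval); c,s=np.cos(p[2]),np.sin(p[2]); q=o@np.array([[c,s],[-s,c]])+p[:2]
    return np.r_[np.c_[q,np.full(len(q),z0)],np.c_[q,np.full(len(q),z1)]]
S=8
def fit(views,masks,p0,w,l,z0,z1,oval=False):
    # views: list of (K,R,t); masks: float images 0/1; minimise mask disagreement near the object
    def cost(p):
        c=0
        for (K,R,t),m in zip(views,masks):
            uv=w2p(pts(p0,w,l,z0,z1,oval),K,R,t); u0=np.floor(uv.min(0)).astype(int)-6; u1=np.ceil(uv.max(0)).astype(int)+6
            sub=cv2.resize(m[u0[1]:u1[1],u0[0]:u1[0]].astype(np.float32),None,fx=S,fy=S,interpolation=cv2.INTER_LINEAR)
            h=cv2.convexHull(((w2p(pts(p,w,l,z0,z1,oval),K,R,t)-u0+.5)*S*16).astype(np.int32))
            r=np.zeros(sub.shape,np.uint8); cv2.fillConvexPoly(r,h,1,shift=4)
            c+=np.abs(r-sub).sum()/r.sum()
        return c
    best=min((minimize(cost,[p0[0],p0[1],p0[2]+d],method="Nelder-Mead",options=dict(initial_simplex=[[p0[0],p0[1],p0[2]+d],[p0[0]+6,p0[1],p0[2]+d],[p0[0],p0[1]+6,p0[2]+d],[p0[0],p0[1],p0[2]+d+.15]],xatol=.01,fatol=1e-4)) for d in(-.2,0,.2)),key=lambda r:r.fun)
    return best.x,best.fun
def ld(n): d=np.load(n+".npz"); return d["im"],(d["K"],d["R"],d["t"])
def satmask(im,th=82): return (cv2.cvtColor(im,cv2.COLOR_RGB2HSV)[...,1]<th)
def filled(m):
    c,_=cv2.findContours(m.astype(np.uint8),cv2.RETR_EXTERNAL,cv2.CHAIN_APPROX_NONE); o=np.zeros(m.shape,np.uint8); cv2.drawContours(o,[k for k in c if 40<cv2.contourArea(k)<3000],-1,1,-1); return o
E
python3 - <<'E'
from fit import *
im,V=ld("top"); K,R,t=V; ims,VS=ld("side")
m=filled(satmask(im)); ms=filled(satmask(ims))
cv2.imwrite("pics/m.png",np.hstack([m*255,ms*255]))
for c in((400,95),(522,98),(385,262),(515,268)):
    w=p2w([c[0]/4-80+112-.0,c[1]/4+150],18,K,R,t)[0] if False else p2w([(c[0]-300)/4+112,c[1]/4+150],18,K,R,t)[0]
    ang={400:0.2,522:-.05,385:-.35,515:-.1}[c[0]]
    for v,mm in(([V],[m]),([VS],[ms]),([V,VS],[m,ms])):
        p,f=fit(v,mm,[w[0],w[1],ang],42,68,8,28,True); print(c,p[:2].round(1),np.degrees(p[2]).round(1),round(f,3))
for q in([(107,42),(187,28),(218,132),(134,152)],[(163,205),(244,240),(206,342),(118,303)]):
    w=p2w(np.array(q)/4+[350,165],44,K,R,t); print("tile",w[:,:2].round(1).tolist(),w.mean(0).round(1),np.linalg.norm(np.diff(w,axis=0),axis=1).round(1), np.degrees(np.arctan2(*(w[2]-w[1])[1::-1])).round(1),np.degrees(np.arctan2(*(w[3]-w[0])[1::-1])).round(1),)
for q in([318,388],[572,195]): print(p2w(np.array(q)/1.5,40,K,R,t))
E
```

```text
(400, 95) [600.3 388.4] 0.0 1.0
(400, 95) [601.2 390.8] 12.1 0.124
(400, 95) [601.2 390.8] 12.1 1.124
(522, 98) [599.6 298.8] -14.3 1.0
(522, 98) [599.6 301.7] -6.4 0.109
(522, 98) [599.6 301.7] -6.4 1.109
(385, 262) [477.  388.4] -31.5 1.0
(385, 262) [477.4 393.5] -20.8 0.079
(385, 262) [477.4 393.5] -20.8 1.079
(515, 268) [474.3 295. ] -17.2 1.0
(515, 268) [474.3 295. ] -17.2 1.0
(515, 268) [474.3 295. ] -17.2 2.0
tile [[600.9, -306.9], [612.2, -364.8], [536.7, -382.3], [521.3, -322.2]] [ 567.8 -344.1   44. ] [59.  77.5 62. ] -166.9 -169.1
tile [[484.1, -340.6], [460.6, -395.7], [390.0, -365.0], [415.5, -305.9]] [ 437.5 -351.8   44. ] [59.9 77.  64.4] 156.5 153.2
[[359.00809775 154.28024207  40.        ]]
[[ 740.47595929 -328.11159522   40.        ]]
```

```bash
cat >> fit.py <<'E'
def filled(m):
    n,l,s,_=cv2.connectedComponentsWithStats(m.astype(np.uint8)); o=np.zeros(m.shape,np.uint8)
    for i in range(1,n):
        if 40<s[i,4]<2000:
            c,_=cv2.findContours((l==i).astype(np.uint8),cv2.RETR_EXTERNAL,cv2.CHAIN_APPROX_NONE); cv2.drawContours(o,c,-1,1,-1)
    return o
E
python3 - <<'E'
from fit import *
im,V=ld("top"); K,R,t=V; ims,VS=ld("side")
m=filled(satmask(im)); ms=filled(satmask(ims))
for x,y,a in((600,390,12),(600,301,-6),(477,393,-20),(474,300,-9)):
    for v,mm in(([V],[m]),([VS],[ms]),([V,VS],[m,ms])):
        p,f=fit(v,mm,[x,y,np.radians(a)],42,68,8,28,True); print(p[:2].round(1),np.degrees(p[2]).round(1),round(f,3))
E
```

```text
[601.5 388.7] 19.3 0.079
[601.6 390.8] 12.5 0.114
[601.8 389.7] 16.8 0.217
[600.5 299.6] 1.1 0.118
[599.6 301.7] -6.5 0.12
[600.7 300.5] -2.0 0.258
[478.1 389.8] -20.7 0.078
[477.4 393.3] -21.4 0.079
[478.4 390.6] -21.1 0.188
[474.5 295. ] -7.6 0.078
[474. 300.] -20.5 1.0
[474.5 295. ] -7.6 1.078
```

```bash
cat > plan.py <<'E'
# plan.py "x y z yawdeg" ... : prints one call target per waypoint, relative to the previous waypoint (first: measured pose)
import sys; from h import *
def plan(wps,p=None):
    if p is None:
        s=status.read_state(); p=[*s["eef_pos"],np.degrees(s["tool_rot"][2])]
        print("t %.1f"%s["clock"],"pos",np.round(p,1),"F",s["force"].round(1),"w %.1f"%s["width"])
    p=np.array(p,float)
    for w in wps:
        w=np.array(w,float); a=np.radians(p[3]); d=w-p
        row=[(np.cos(a)*d[0]+np.sin(a)*d[1])/10,(np.sin(a)*d[0]-np.cos(a)*d[1])/10,-d[2]/10,-((d[3]+180)%360-180)]
        n=max(np.linalg.norm(d[:3])/50,abs(row[3])/8.59); print(w,"->",np.round(row,2).tolist(),"rows>=%.1f"%n); p=w
if __name__=="__main__": plan([list(map(float,a.split())) for a in sys.argv[1:]])
E
python3 plan.py "420 -300 200 58" "556 -12 120 91" "556 -12 62 91" ; python3 -c "
from h import *
print(status.read_state()['qpos'])"
```

```text
t 0.1 pos [ 277.1 -587.4  241.5   25.3] F [ 0.3 -0.  -0.5] w 85.3
[ 420. -300.  200.   58.] -> [25.18, -19.9, 4.15, -32.74] rows>=6.5
[556. -12. 120.  91.] -> [31.63, -3.73, 8.0, -33.0] rows>=6.6
[556. -12.  62.  91.] -> [0.0, 0.0, 5.8, -0.0] rows>=1.2
[ 1.06418573  0.62922066  0.03845669  1.51822544 -0.02697902  0.99629351
 -0.02000084]
```

Emit:
play_rows:
  series:
    - [25.2,-19.9,4.1,-32.7,0]
    - [25.2,-19.9,4.1,-32.7,0]
    - [25.2,-19.9,4.1,-32.7,0]
    - [25.2,-19.9,4.1,-32.7,0]
    - [25.2,-19.9,4.1,-32.7,0]
    - [25.2,-19.9,4.1,-32.7,0]
    - [25.2,-19.9,4.1,-32.7,0]
    - [25.2,-19.9,4.1,-32.7,0]

```text
clock: 0.9
eef_pos: [422.3, -295.6, 200.8]
tool_rot: [-3.14, -0.002, 1.019]
force: [-0.9, -0.8, -0.6]
width: 85.5
```

Emit:
play_rows:
  series:
    - [31.6,-3.7,8,-33,0]
    - [31.6,-3.7,8,-33,0]
    - [31.6,-3.7,8,-33,0]
    - [31.6,-3.7,8,-33,0]
    - [31.6,-3.7,8,-33,0]
    - [31.6,-3.7,8,-33,0]
    - [31.6,-3.7,8,-33,0]
    - [31.6,-3.7,8,-33,0]

```text
clock: 1.7
eef_pos: [558.1, -8.3, 120.3]
tool_rot: [3.141, -0.003, 1.594]
force: [-0.6, -0.3, 0.1]
width: 85.3
```

```bash
python3 plan.py "556 -12 120 91" "556 -12 54 91"; python3 - <<'E'
from h import *
im,K,R,t,d=cam("top"); cv2.imwrite("pics/t1.png",cv2.resize(im[90:250,150:400,::-1],None,fx=3,fy=3))
np.savez("top.npz",im=im,K=K,R=R,t=t)
E
```

```text
t 1.7 pos [558.1  -8.3 120.3  91.3] F [-0.6 -0.3  0.1] w 85.3
[556. -12. 120.  91.] -> [-0.36, -0.22, 0.03, 0.31] rows>=0.1
[556. -12.  54.  91.] -> [0.0, 0.0, 6.6, -0.0] rows>=1.3
```

View pics/t1.png

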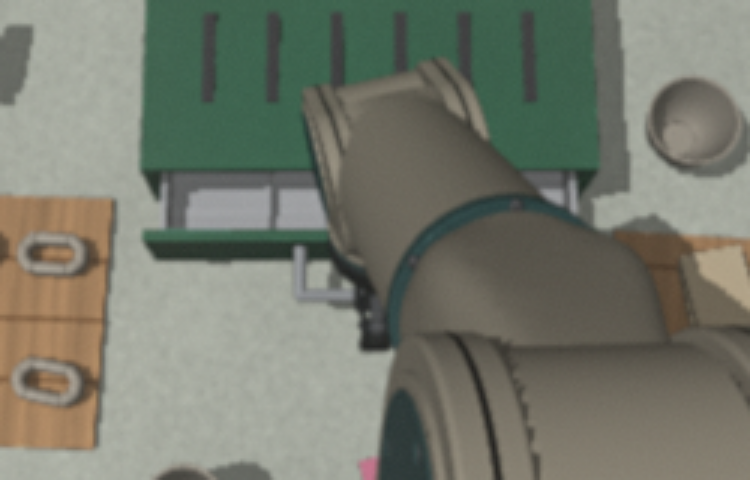

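Emit:
play_rows:
  series:
    - [-0.3,-0.2,0,0.3,0.5]
    - [-0.3,-0.2,0,0.3,0.5]
    - [-0.3,-0.2,0,0.3,0.5]
    - [-0.3,-0.2,3.0,0.3,0.5]
    - [-0.3,-0.2,5.0,0.3,0.5]
    - [-0.3,-0.2,6.5,0.3,0.5]
    - [-0.3,-0.2,6.5,0.3,0.5]
    - [-0.3,-0.2,6.5,0.3,0.5]

```text
clock: 2.55
eef_pos: [554.8, -16.6, 56.7]
tool_rot: [3.142, 0.0, 1.581]
force: [1.0, -0.5, -0.1]
width: 42.6
```

Emit:
play_rows:
  series:
    - [0,0,0,0,1]
    - [0,0,0,0,1]
    - [0,0,0,0,1]
    - [0,0,0,0,1]
    - [0,0,0,0,1]
    - [0,0,0,0,1]
    - [0,0,0,0,1]

```text
clock: 3.25
eef_pos: [555.7, -16.1, 57.5]
tool_rot: [3.139, 0.0, 1.582]
force: [-1.4, -1.5, 5.9]
width: 9.7
```

```bash
python3 plan.py "426 -14 54 91"; python3 -c "
from h import *
print(ctrl.tip_reach)"
```

```text
t 3.2 pos [555.7 -16.1  57.5  90.7] F [-1.4 -1.5  5.9] w 9.7
[426. -14.  54.  91.] -> [0.36, -12.97, 0.35, -0.34] rows>=2.6
11.0
```

Emit:
play_rows:
  series:
    - [0,-1,0.3,0,1]
    - [0,-2.5,0.3,0,1]
    - [0,-4,0.3,0,1]
    - [0,-5.5,0.3,0,1]
    - [0,-7,0.3,0,1]
    - [0,-8.5,0.3,0,1]
    - [0,-10,0.3,0,1]
    - [0,-10,0.3,0,1]

```text
clock: 4.05
eef_pos: [457.0, -18.0, 57.2]
tool_rot: [3.134, 0.002, 1.582]
force: [-2.3, -3.0, 40.4]
width: 9.5
```

```bash
python3 plan.py "426 -14 57 91"
```

```text
t 4.0 pos [457.  -18.   57.2  90.6] F [-2.3 -3.  40.4] w 9.5
[426. -14.  57.  91.] -> [0.44, -3.09, 0.02, -0.37] rows>=0.6
```

Emit:
play_rows:
  series:
    - [0,-0.5,-0.4,0,1]
    - [0,-1,-0.4,0,1]
    - [0,-1.5,-0.4,0,1]
    - [0,-2,-0.4,0,1]
    - [0,-2,-0.4,0,1]

```text
clock: 4.55
eef_pos: [434.1, -18.5, 57.5]
tool_rot: [-3.141, 0.001, 1.581]
force: [-0.0, -5.1, 0.8]
width: 9.3
```

Emit:
play_rows:
  series:
    - [0,-0.5,0,0,1]
    - [0,-0.5,0,0,1]

```text
clock: 4.75
eef_pos: [429.5, -18.5, 57.5]
tool_rot: [-3.141, 0.001, 1.581]
force: [0.7, -5.8, 1.0]
width: 9.6
```

Emit:
play_rows:
  series:
    - [0,-0.5,0,0,1]
    - [0,-0.5,0,0,1]

```text
clock: 4.95
eef_pos: [424.5, -18.7, 57.5]
tool_rot: [-3.141, 0.002, 1.581]
force: [0.1, -5.6, 0.4]
width: 9.6
```

Emit:
play_rows:
  series:
    - [0,-0.4,0,0,1]
    - [0,-0.4,0,0,1]

```text
clock: 5.15
eef_pos: [423.6, -18.7, 57.5]
tool_rot: [3.137, 0.001, 1.581]
force: [6.0, -5.8, -6.1]
width: 9.7
```

Emit:
play_rows:
  series:
    - [0,0.2,0,0,0.6]
    - [0,0.2,0,0,0.6]
    - [0,0.2,0,0,0.6]
    - [0,0.2,-5,0,0.6]
    - [0,0.2,-10,0,0.4]
    - [0,0.2,-10,0,0]

```text
clock: 5.75
eef_pos: [425.4, -16.5, 161.6]
tool_rot: [3.133, -0.001, 1.583]
force: [-0.2, 0.1, -0.8]
width: 62.5
```

```bash
python3 plan.py "500 -190 160 45" "567 -344 130 12"; python3 - <<'E'
from h import *
im,K,R,t,d=cam("side"); save(im,"s2.png")
E
```

```text
t 5.8 pos [425.4 -16.5 161.6  90.7] F [-0.2  0.1 -0.8] w 62.5
[ 500. -190.  160.   45.] -> [-17.44, 7.25, 0.16, 45.68] rows>=5.3
[ 567. -344.  130.   12.] -> [-6.15, 15.63, 3.0, 33.0] rows>=3.8
```

Emit:
play_rows:
  series:
    - [-17.4,7.2,0,45.7,0]
    - [-17.4,7.2,0,45.7,0]
    - [-17.4,7.2,0,45.7,0]
    - [-17.4,7.2,0,45.7,0]
    - [-17.4,7.2,0,45.7,0]
    - [-17.4,7.2,0,45.7,0]
    - [-17.4,7.2,0,45.7,0]

```text
clock: 6.5
eef_pos: [495.7, -190.2, 156.0]
tool_rot: [-3.139, 0.002, 0.785]
force: [-0.3, 0.1, 0.1]
width: 85.5
```

Emit:
play_rows:
  series:
    - [-6.1,15.6,3,33,0]
    - [-6.1,15.6,3,33,0]
    - [-6.1,15.6,3,33,0]
    - [-6.1,15.6,3,33,0]
    - [-6.1,15.6,3,33,0]
    - [-6.1,15.6,3,33,0]

```text
clock: 7.1
eef_pos: [563.1, -342.5, 126.1]
tool_rot: [-3.139, 0.002, 0.212]
force: [-1.6, 0.6, -0.3]
width: 85.5
```

```bash
python3 plan.py "567 -344 60 12" "567 -344 41 12"; python3 - <<'E'
from h import *
for n in("top","side"):
    im,K,R,t,d=cam(n); np.savez(n+".npz",im=im,K=K,R=R,t=t); save(im,n+"3.png")
E
```

```text
t 7.1 pos [ 563.1 -342.5  126.1   12.2] F [-1.6  0.6 -0.3] w 85.5
[ 567. -344.   60.   12.] -> [0.35, 0.23, 6.61, 0.17] rows>=1.3
[ 567. -344.   41.   12.] -> [0.0, 0.0, 1.9, -0.0] rows>=0.4
```

View pics/top3.png

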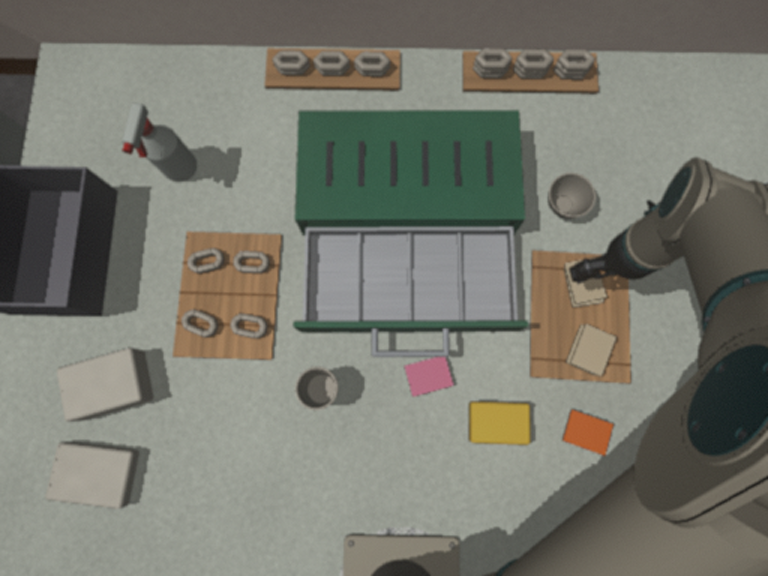

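Emit:
play_rows:
  series:
    - [0.3,0.2,4,0,0]
    - [0.3,0.2,6.6,0,0]
    - [0.3,0.2,8.5,0,0]
    - [0.3,0.2,8.5,0,0]
    - [0.3,0.2,8.5,0,0]

```text
clock: 7.7
eef_pos: [567.4, -344.3, 42.9]
tool_rot: [-3.141, -0.0, 0.211]
force: [0.3, 0.5, 1.5]
width: 85.3
```

```bash
python3 plan.py "567 -344 41 12"; python3 - <<'E'
from h import *
im=np.load("top.npz")["im"]; a=cv2.resize(im[145:225,195:355,::-1],None,fx=5,fy=5,interpolation=cv2.INTER_CUBIC)
cv2.imwrite("pics/dr.png",a)
E
```

```text
t 7.7 pos [ 567.4 -344.3   42.9   12.1] F [0.3 0.5 1.5] w 85.3
[ 567. -344.   41.   12.] -> [-0.03, -0.03, 0.19, 0.07] rows>=0.0
```

View pics/dr.png

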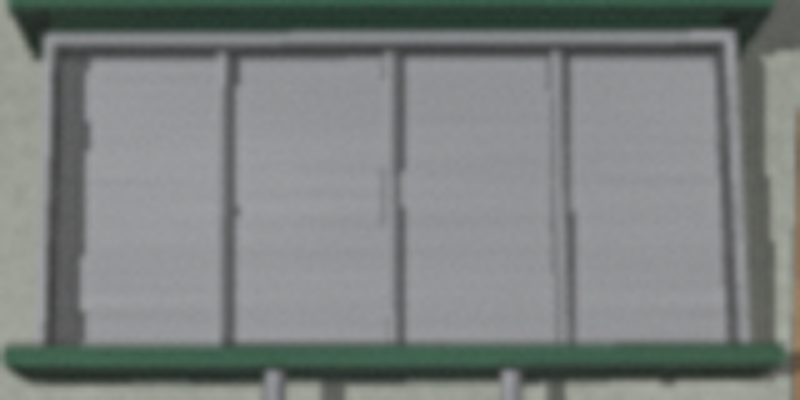

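```bash
python3 - <<'E'
from fit import *
im,V=ld("top")
f=lambda L,z:p2w((np.array(L,float)+.5)/5-.5+[195,145],z,*V)[:,:2]
for n,L,z in(("rib1",[(222,55),(230,345)],32),("rib2",[(392,52),(398,345)],32),("rib3",[(557,52),(566,345)],32),("lw",[(50,45),(46,340)],50),("rw",[(731,45),(741,340)],50),("back",[(60,40),(725,37)],50),("panelback",[(10,346),(780,346)],88),("panelfront",[(10,366),(780,366)],88)):
    w=f(L,z); d=w[1]-w[0]; print(n,w.round(1).tolist(),w.mean(0).round(1),"dir",np.degrees(np.arctan2(d[1],d[0])).round(1))
im2,V2=ld("side")
save(im2[120:280,60:270],"sd.png",3.7)
E
```

```text
rib1 [[656.8, 89.9], [485.9, 80.1]] [571.3  85. ] dir -176.7
rib2 [[660.4, -9.6], [487.5, -15.0]] [574.  -12.3] dir -178.2
rib3 [[662.1, -106.3], [489.2, -110.2]] [ 575.7 -108.2] dir -178.7
lw [[655.5, 187.8], [484.4, 181.5]] [570.  184.7] dir -177.9
rw [[662.5, -204.4], [491.2, -205.5]] [ 576.8 -205. ] dir -179.6
back [[658.6, 182.2], [667.3, -201.1]] [663.   -9.4] dir -88.7
panelback [[475.4, 194.5], [482.7, -218.0]] [479.1 -11.8] dir -89.0
panelfront [[464.7, 193.9], [471.9, -217.7]] [468.3 -11.9] dir -89.0
```

View pics/sd.png

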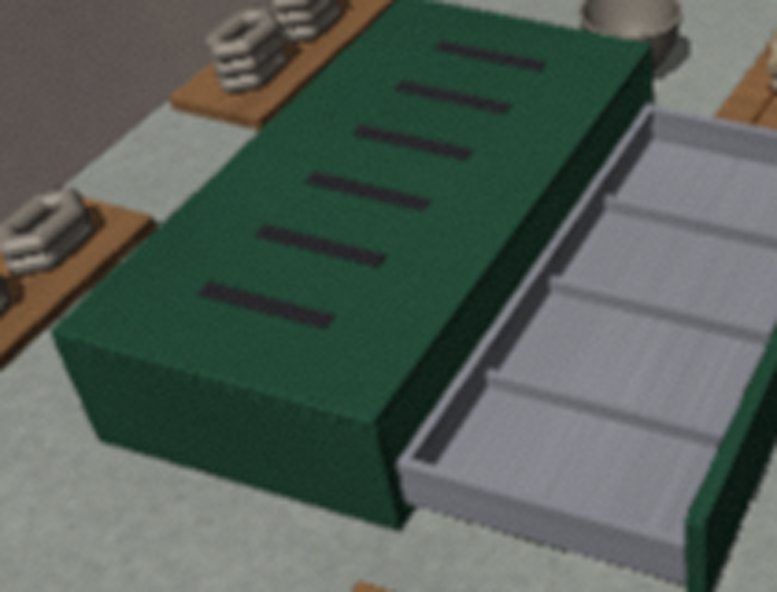

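Emit:
play_rows:
  series:
    - [0,0,0.2,0,1]
    - [0,0,0.2,0,1]
    - [0,0,0.2,0,1]
    - [0,0,0.2,0,1]
    - [0,0,0.2,0,1]

```text
clock: 8.2
eef_pos: [568.1, -345.7, 42.2]
tool_rot: [3.14, -0.002, 0.209]
force: [-1.2, 0.3, 6.4]
width: 58.1
```

```bash
python3 plan.py "568 -345 130 12" "572.8 -158.7 110 91.3" "572.8 -158.7 55 91.3"
```

```text
t 8.2 pos [ 568.1 -345.7   42.2   12. ] F [-1.2  0.3  6.4] w 58.1
[ 568. -345.  130.   12.] -> [0.0, -0.07, -8.78, -0.04] rows>=1.8
[ 572.8 -158.7  110.    91.3] -> [4.34, -18.12, 2.0, -79.3] rows>=9.2
[ 572.8 -158.7   55.    91.3] -> [0.0, 0.0, 5.5, -0.0] rows>=1.1
```

Emit:
play_rows:
  series:
    - [0,0,-2,0,1]
    - [0,0,-5,0,1]
    - [0,0,-8.8,0,1]
    - [0,0,-8.8,0,1]

```text
clock: 8.6
eef_pos: [570.6, -347.4, 134.4]
tool_rot: [3.134, -0.008, 0.208]
force: [1.8, -1.5, -1.2]
width: 57.8
```

Emit:
play_rows:
  series:
    - [0.5,-2,0.2,-8,1]
    - [1.1,-4.5,0.5,-16,1]
    - [1.6,-7,0.8,-24,1]
    - [2.2,-9.5,1,-32,1]
    - [2.8,-12,1.2,-40,1]
    - [3.4,-14.5,1.5,-48,1]
    - [3.9,-16.5,1.8,-56,1]
    - [4.3,-18.1,2,-64,1]

```text
clock: 9.4
eef_pos: [571.4, -157.7, 108.0]
tool_rot: [-3.141, -0.001, 1.333]
force: [-0.5, 0.9, -1.0]
width: 57.9
```

Emit:
play_rows:
  series:
    - [0,0,0,-8,1]
    - [0,0,0,-15.3,1]
    - [0,0,0,-15.3,1]
    - [0,0,0,-15.3,1]

```text
clock: 9.8
eef_pos: [571.4, -159.7, 108.1]
tool_rot: [-3.141, -0.0, 1.589]
force: [0.2, 1.1, -1.4]
width: 58.0
```

```bash
python3 plan.py "572.8 -158.7 80 91.3"; python3 - <<'E'
from h import *
for n in("top","side"):
    im,K,R,t,d=cam(n); np.savez(n+".npz",im=im,K=K,R=R,t=t)
    if n=="top": a=im[110:260,280:430]
    else: a=im[90:240,150:300]
    save(a,n+"4.png",3.5)
im=np.hstack([cv2.imread("pics/top4.png"),cv2.imread("pics/side4.png")]);cv2.imwrite("pics/v4.png",cv2.resize(im,None,fx=.76,fy=.76))
E
```

```text
t 9.8 pos [ 571.4 -159.7  108.1   91.1] F [ 0.2  1.1 -1.4] w 58.0
[ 572.8 -158.7   80.    91.3] -> [0.1, 0.14, 2.81, -0.24] rows>=0.6
```

View pics/v4.png

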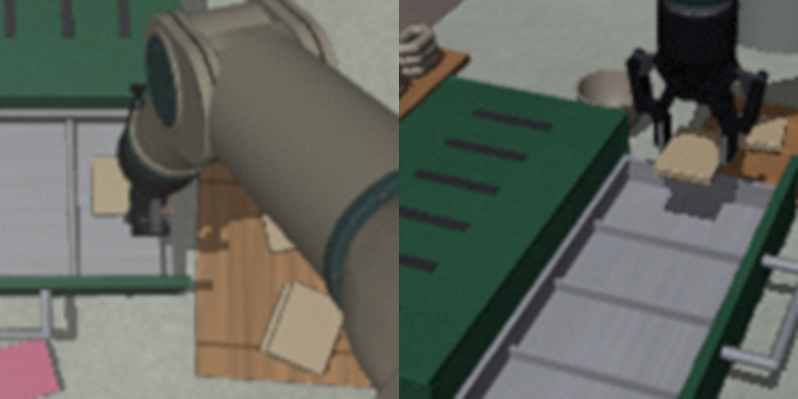

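```bash
python3 - <<'E'
from fit import *
im,V=ld("top")
g=im[170:190,300:330].astype(float); 
row=(g[...,0]-g[...,2]).mean(0); print(row.round(0))
from itertools import pairwise
h=(row.max()+row[:8].mean())/2
for thr in (15,20):
    i=np.argmax(row>thr); u=300+i-1+(thr-row[i-1])/(row[i]-row[i-1]); print(thr,u,p2w([u,179.5],110,*V))
E
```

```text
[-4. -4. -4. -4. -3. -3. -3. -3. -2. -3. -4. -4. -5. -3. 13. 34. 38. 37.
 37. 37. 37. 37. 37. 37. 35. 31. 27. 24. 15.  4.]
15 314.08515815085156 [[ 570.14449973 -118.14068547  110.        ]]
20 314.3284671532847 [[ 570.15600658 -118.79050341  110.        ]]
```

Emit:
play_rows:
  series:
    - [0,0.1,3,0,1]
    - [0,0.1,5,0,1]
    - [0,0.1,6,0,1]
    - [0,0.1,6.7,0,1]
    - [0,0.1,7,0,1]
    - [0,0.1,7,0,1]

```text
clock: 10.5
eef_pos: [573.0, -159.4, 38.6]
tool_rot: [3.141, 0.0, 1.592]
force: [0.5, -0.1, -1.1]
width: 58.2
```

Emit:
play_rows:
  series:
    - [0,0,0.2,0,1]
    - [0,0,0.2,0,1]
    - [0,0,0.2,0,0]
    - [0,0,0.2,0,0]
    - [0,0,0.2,0,0]
    - [0,0,-3,0,0]
    - [0,0,-7,0,0]
    - [0,0,-9,0,0]

```text
clock: 11.3
eef_pos: [574.2, -159.4, 131.3]
tool_rot: [3.138, 0.001, 1.593]
force: [1.0, 0.1, -0.4]
width: 85.5
```

```bash
python3 plan.py "480 -270 125 140" "437.5 -351 110 155" "437.5 -351 41 155"
```

```text
t 11.3 pos [ 574.2 -159.4  131.3   91.3] F [ 1.   0.1 -0.4] w 85.5
[ 480. -270.  125.  140.] -> [-10.85, -9.66, 0.63, -48.74] rows>=5.7
[ 437.5 -351.   110.   155. ] -> [-1.95, -8.94, 1.5, -15.0] rows>=1.9
[ 437.5 -351.    41.   155. ] -> [0.0, 0.0, 6.9, -0.0] rows>=1.4
```

Emit:
play_rows:
  series:
    - [-18.8,-14.1,1,-63.7,0]
    - [-18.8,-14.1,1,-63.7,0]
    - [-18.8,-14.1,1,-63.7,0]
    - [-18.8,-14.1,1,-63.7,0]
    - [-18.8,-14.1,1,-63.7,0]
    - [-18.8,-14.1,1,-63.7,0]
    - [-18.8,-14.1,1,-63.7,0]
    - [-18.8,-14.1,1,-63.7,0]

```text
clock: 12.1
eef_pos: [435.4, -351.1, 118.3]
tool_rot: [3.141, 0.0, 2.707]
force: [0.2, -0.2, -0.5]
width: 85.6
```

```bash
python3 plan.py "437.5 -351 42 155"; python3 - <<'E'
from fit import *
for n in("top","side"):
    im,K,R,t,d=cam(n); np.savez(n+".npz",im=im,K=K,R=R,t=t); save(im,n+"5.png")
E
```

```text
t 12.1 pos [ 435.4 -351.1  118.3  155.1] F [ 0.2 -0.2 -0.5] w 85.6
[ 437.5 -351.    42.   155. ] -> [-0.19, 0.1, 7.63, 0.12] rows>=1.5
```

View pics/top5.png

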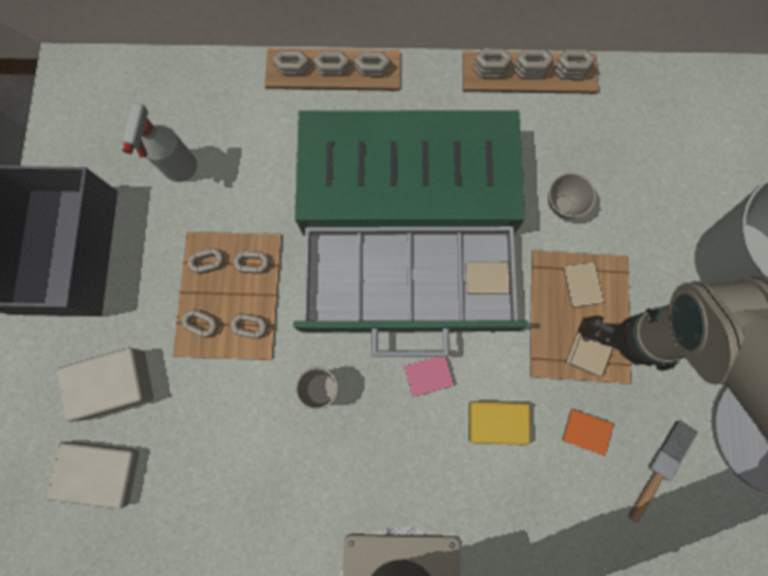

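Emit:
play_rows:
  series:
    - [-0.2,0.1,4,0,0]
    - [-0.2,0.1,6.5,0,0]
    - [-0.2,0.1,7.6,0,0]
    - [-0.2,0.1,7.6,0,0]
    - [-0.2,0.1,7.6,0,0]
    - [-0.2,0.1,7.6,0,1]
    - [-0.2,0.1,7.6,0,1]
    - [-0.2,0.1,7.6,0,1]

```text
clock: 13.0
eef_pos: [438.9, -350.8, 44.1]
tool_rot: [-3.141, 0.002, 2.705]
force: [-1.8, 0.8, 7.9]
width: 58.0
```

Emit:
play_rows:
  series:
    - [0,0,0,0,1]
    - [0,0,0,0,1]

```text
clock: 13.2
eef_pos: [438.9, -350.8, 44.1]
tool_rot: [-3.141, 0.002, 2.705]
force: [-1.9, 1.5, 7.1]
width: 57.8
```

```bash
python3 plan.py "437.5 -351 120 155" "570.6 -60.7 110 91.3"; python3 - <<'E'
from fit import *
im,V=ld("top"); im2,V2=ld("side")
def rb(i): return i[...,0].astype(int)-i[...,2]
m=satmask(im); m2=satmask(im2)
print("stack1 low", fit([V],[filled(m)],[568,-345,np.radians(-78)],60,80,16,26))
print("bay0", fit([V],[rb(im)>16],[572,-158.7,np.radians(1.3)],60,80,28,38),fit([V2],[rb(im2)>16],[572,-158.7,np.radians(1.3)],60,80,28,38))
E
```

```text
t 13.2 pos [ 438.9 -350.8   44.1  155. ] F [-1.9  1.5  7.1] w 57.8
[ 437.5 -351.   120.   155. ] -> [0.12, -0.07, -7.59, -0.04] rows>=1.5
[570.6 -60.7 110.   91.3] -> [0.21, 31.94, 1.0, 63.7] rows>=7.4
stack1 low (array([ 565.73008365, -346.68413101,   -1.40579706]), np.float64(0.05517137329452195))
bay0 (array([ 5.73161672e+02, -1.59147326e+02,  2.11606176e-02]), np.float64(0.05466270097292834)) (array([ 5.72309533e+02, -1.56040778e+02,  2.51099702e-02]), np.float64(0.4000009807511246))
```

Emit:
play_rows:
  series:
    - [0,0,-2,0,1]
    - [0,0,-5,0,1]
    - [0,0,-7.6,0,1]
    - [0,0,-7.6,0,1]

```text
clock: 13.6
eef_pos: [440.3, -351.4, 122.1]
tool_rot: [-3.141, 0.007, 2.704]
force: [0.4, 0.2, -1.9]
width: 57.6
```

Emit:
play_rows:
  series:
    - [0,4,0,8,1]
    - [0.1,8.5,0.2,16,1]
    - [0.1,13,0.4,24,1]
    - [0.1,17.5,0.6,32,1]
    - [0.2,22,0.8,40,1]
    - [0.2,26.5,1,48,1]
    - [0.2,30,1,56,1]
    - [0.2,31.9,1,63.7,1]

```text
clock: 14.4
eef_pos: [572.4, -56.0, 108.1]
tool_rot: [3.141, -0.002, 1.592]
force: [0.2, 0.3, -1.0]
width: 57.7
```

Emit:
play_rows:
  series:
    - [0,0,0,0,1]
    - [0,0,0,0,1]
    - [0,0,0,0,1]

```text
clock: 14.7
eef_pos: [570.3, -62.5, 107.8]
tool_rot: [-3.14, 0.001, 1.592]
force: [-1.1, -0.4, -1.4]
width: 57.6
```

```bash
python3 plan.py "570.6 -60.7 38 91.3"; cat > edge.py <<'E'
# +y edge of the held tile seen from above: edge.py slabtopz
import sys; from fit import *
im,K,R,t,d=cam("top"); np.savez("top.npz",im=im,K=K,R=R,t=t); V=(K,R,t); zt=float(sys.argv[1]); s=status.read_state(); x,y=s["eef_pos"][:2]
u,v=w2p([[x,y+40,zt]],*V)[0]; v0=int(round(v)); u0=int(round(u)); g=im[v0-4:v0+5,u0-12:u0+10].astype(float); r=(g[...,0]-g[...,2]).mean(0)
print(r.round()); i=np.argmax(r>17); e=u0-12+i-1+(17-r[i-1])/(r[i]-r[i-1]); w=p2w([e,v],zt,*V)[0]; print("edge",w.round(1),"tile centre y",(w[1]-40).round(1),"tcp y",y.round(1))
E
python3 edge.py 112
```

```text
t 14.7 pos [570.3 -62.5 107.8  91.2] F [-1.1 -0.4 -1.4] w 57.6
[570.6 -60.7  38.   91.3] -> [0.18, 0.03, 6.98, -0.08] rows>=1.4
[-4. -4. -4. -4. -3. -3. -3. -3. -2. -3. -4. -3. 13. 34. 40. 40. 39. 39.
 38. 34. 30. 25.]
edge [570.4 -22.2 112. ] tile centre y -62.2 tcp y -62.7
```

Emit:
play_rows:
  series:
    - [0.2,0,3,0,1]
    - [0.2,0,5,0,1]
    - [0.2,0,6,0,1]
    - [0.2,0,6.7,0,1]
    - [0.2,0,6.9,0,1]
    - [0.2,0,6.9,0,1]
    - [0.2,0,6.9,0,1]

```text
clock: 15.45
eef_pos: [571.9, -58.6, 40.1]
tool_rot: [3.14, 0.0, 1.593]
force: [-0.5, 0.4, -1.0]
width: 57.7
```

Emit:
play_rows:
  series:
    - [0,0,0.1,0,1]
    - [0,0,0.1,0,0]
    - [0,0,0.1,0,0]
    - [0,0,0.1,0,0]
    - [0,0,0.1,0,0]
    - [0,0,-3,0,0]
    - [0,0,-7,0,0]
    - [0,0,-8,0,0]

```text
clock: 16.25
eef_pos: [573.6, -58.2, 122.9]
tool_rot: [3.135, -0.0, 1.593]
force: [0.4, 0.2, -0.3]
width: 85.2
```

```bash
python3 plan.py  "565.7 -346 110 9.5"
```

```text
t 16.2 pos [573.6 -58.2 122.9  91.3] F [ 0.4  0.2 -0.3] w 85.2
[ 565.7 -346.   110.     9.5] -> [-28.76, -1.43, 1.29, 81.76] rows>=9.5
```

Emit:
play_rows:
  series:
    - [-28.8,-1.4,0,81.8,0]
    - [-28.8,-1.4,0,81.8,0]
    - [-28.8,-1.4,0,81.8,0]
    - [-28.8,-1.4,0,81.8,0]
    - [-28.8,-1.4,0,81.8,0]
    - [-28.8,-1.4,0,81.8,0]
    - [-28.8,-1.4,0,81.8,0]
    - [-28.8,-1.4,0,81.8,0]

```text
clock: 17.05
eef_pos: [562.4, -349.0, 118.5]
tool_rot: [3.142, 0.001, 0.383]
force: [0.5, 1.2, -0.0]
width: 85.2
```

Emit:
play_rows:
  series:
    - [0,0,2,13,0]
    - [0,0,2,13,0]
    - [0,0,2,13,0]
    - [0,0,2,13,0]

```text
clock: 17.45
eef_pos: [563.7, -346.7, 99.2]
tool_rot: [3.141, 0.0, 0.168]
force: [-0.6, -0.6, 0.9]
width: 85.3
```

```bash
python3 plan.py  "565.7 -346.5 25 9.5"; python3 - <<'E'
from fit import *
im,K,R,t,d=cam("top"); np.savez("top.npz",im=im,K=K,R=R,t=t); V=(K,R,t)
m=filled(satmask(im)); rb=im[...,0].astype(int)-im[...,2]
print("low2",fit([V],[m],[440,-351,np.radians(65)],60,80,16,26))
print("bay1", fit([V],[rb>16],[572,-58.7,np.radians(1.3)],60,80,28,38))
save(im[140:270,290:430],"v6.png",4)
E
```

```text
t 17.4 pos [ 563.7 -346.7   99.2    9.6] F [-0.6 -0.6  0.9] w 85.3
[ 565.7 -346.5   25.     9.5] -> [0.2, 0.01, 7.42, 0.13] rows>=1.5
low2 (array([ 440.5285762 , -349.36273099,    1.15069661]), np.float64(0.05512650580682392))
bay1 (array([ 5.71960997e+02, -5.81639790e+01,  4.19809550e-02]), np.float64(0.066496438913673))
```

View pics/v6.png

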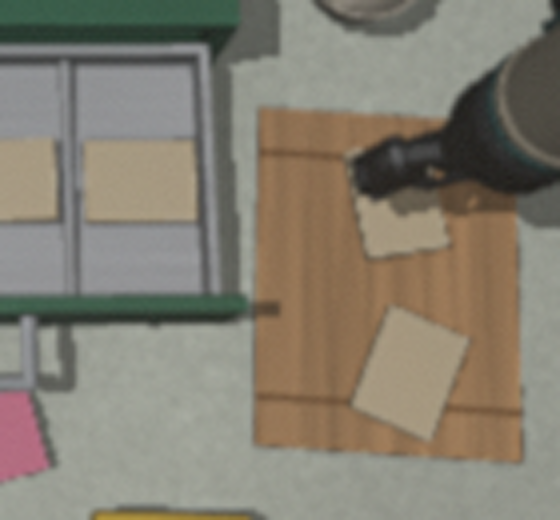

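Emit:
play_rows:
  series:
    - [0.2,0,4,0,0]
    - [0.2,0,6,0,0]
    - [0.2,0,7,0,0]
    - [0.2,0,7.4,0,0]
    - [0.2,0,7.4,0,0]
    - [0.2,0,7.4,0,1]
    - [0.2,0,7.4,0,1]
    - [0.2,0,7.4,0,1]

```text
clock: 18.3
eef_pos: [566.5, -346.9, 27.3]
tool_rot: [3.14, -0.002, 0.166]
force: [-1.4, 0.3, 5.8]
width: 57.5
```

Emit:
play_rows:
  series:
    - [0,0,0,0,1]
    - [0,0,0,0,1]

```text
clock: 18.5
eef_pos: [566.5, -346.9, 27.3]
tool_rot: [3.14, -0.002, 0.166]
force: [-1.4, -0.0, 5.4]
width: 57.9
```

```bash
python3 plan.py  "565.7 -346 110 9.5" "568.4 37.3 110 91.3"
```

```text
t 18.5 pos [ 566.5 -346.9   27.3    9.5] F [-1.4 -0.   5.4] w 57.9
[ 565.7 -346.   110.     9.5] -> [-0.07, -0.1, -8.27, 0.0] rows>=1.7
[568.4  37.3 110.   91.3] -> [6.59, -37.76, -0.0, -81.8] rows>=9.5
```

Emit:
play_rows:
  series:
    - [0,0,-2,0,1]
    - [0,0,-5,0,1]
    - [0,0,-8.5,0,1]
    - [0,0,-8.5,0,1]

```text
clock: 18.9
eef_pos: [569.0, -348.4, 116.2]
tool_rot: [3.135, -0.008, 0.166]
force: [1.3, 0.1, -0.1]
width: 58.2
```

Emit:
play_rows:
  series:
    - [0.6,-3,0,-8,1]
    - [1.4,-7.5,0,-16,1]
    - [2.2,-12,0,-24,1]
    - [3,-16.5,0,-32,1]
    - [3.8,-21,0,-40,1]
    - [4.5,-25.5,0,-48,1]
    - [5.2,-30,0,-56,1]
    - [5.9,-34,0,-64,1]

```text
clock: 19.7
eef_pos: [567.1, 1.1, 110.3]
tool_rot: [-3.142, -0.0, 1.29]
force: [0.4, -0.3, -0.6]
width: 57.8
```

```bash
python3 plan.py "568.4 37.3 110 91.3"
```

```text
t 19.7 pos [567.1   1.1 110.3  73.9] F [ 0.4 -0.3 -0.6] w 57.8
[568.4  37.3 110.   91.3] -> [3.51, -0.88, 0.03, -17.4] rows>=2.0
```

Emit:
play_rows:
  series:
    - [2,-0.5,0,-8,1]
    - [3.5,-0.8,0,-17.4,1]
    - [3.5,-0.8,0,-17.4,1]
    - [3.5,-0.8,0,-17.4,1]
    - [3.5,-0.8,0,-17.4,1]

```text
clock: 20.2
eef_pos: [569.7, 32.4, 110.1]
tool_rot: [-3.141, 0.001, 1.582]
force: [-0.4, -1.1, -1.3]
width: 57.8
```

```bash
python3 plan.py "568.4 37.3 39.5 91.3"; python3 edge.py 108
```

```text
t 20.2 pos [569.7  32.4 110.1  90.6] F [-0.4 -1.1 -1.3] w 57.8
[568.4  37.3  39.5  91.3] -> [0.49, -0.13, 7.06, -0.66] rows>=1.4
[-4. -4. -4. -4. -4. -4. -4. -4. -3. -2. -2. -5.  1. 25. 35. 32. 25. 21.
 18. 13.  7.  1.]
edge [569.8  70.  108. ] tile centre y 30.0 tcp y 32.5
```

Emit:
play_rows:
  series:
    - [0.5,-0.1,3,-0.6,1]
    - [0.5,-0.1,5,-0.6,1]
    - [0.5,-0.1,6,-0.6,1]
    - [0.5,-0.1,6.3,-0.6,1]
    - [0.5,-0.1,6.3,-0.6,1]
    - [0.5,-0.1,6.3,-0.6,1]

```text
clock: 20.85
eef_pos: [569.6, 39.3, 48.1]
tool_rot: [3.14, -0.0, 1.596]
force: [-0.1, 0.5, -2.3]
width: 57.8
```

```bash
python3 plan.py "568.4 37.3 39.5 91.3"; python3 edge.py 46
```

```text
t 20.9 pos [569.6  39.3  48.1  91.5] F [-0.1  0.5 -2.3] w 57.8
[568.4  37.3  39.5  91.3] -> [-0.2, -0.12, 0.86, 0.16] rows>=0.2
[-4. -4. -4. -4. -4. -4. -4. -4. -4. -4. -4. -3. -1. 10. 24. 26. 21. 17.
 14. 13.  8.  4.]
edge [569.7  76.4  46. ] tile centre y 36.4 tcp y 39.4
```

Emit:
play_rows:
  series:
    - [0,-0.1,0.5,0,1]
    - [0,-0.1,0.8,0,1]
    - [0,-0.1,0.9,0,1]
    - [0,-0.1,0.9,0,1]

```text
clock: 21.3
eef_pos: [568.3, 39.3, 39.2]
tool_rot: [3.14, 0.001, 1.597]
force: [-2.2, -0.5, 7.1]
width: 58.0
```

Emit:
play_rows:
  series:
    - [0,0,0,0,0]
    - [0,0,0,0,0]
    - [0,0,0,0,0]
    - [0,0,-3,0,0]
    - [0,0,-7,0,0]
    - [0,0,-7.5,0,0]

```text
clock: 21.9
eef_pos: [570.5, 40.3, 117.1]
tool_rot: [3.135, -0.001, 1.597]
force: [1.6, 0.7, 0.1]
width: 85.4
```

```bash
python3 plan.py  "440.5 -349.4 110 155.9"
```

```text
t 21.9 pos [570.5  40.3 117.1  91.5] F [1.6 0.7 0.1] w 85.4
[ 440.5 -349.4  110.   155.9] -> [-38.61, -14.02, 0.71, -64.4] rows>=8.2
```

Emit:
play_rows:
  series:
    - [-38.6,-14,0,-64.4,0]
    - [-38.6,-14,0,-64.4,0]
    - [-38.6,-14,0,-64.4,0]
    - [-38.6,-14,0,-64.4,0]
    - [-38.6,-14,0,-64.4,0]
    - [-38.6,-14,0,-64.4,0]
    - [-38.6,-14,0,-64.4,0]
    - [-38.6,-14,0,-64.4,0]

```text
clock: 22.7
eef_pos: [440.1, -341.9, 112.8]
tool_rot: [3.141, -0.0, 2.725]
force: [-0.4, -0.2, 0.4]
width: 85.2
```

Emit:
play_rows:
  series:
    - [0,0,0,0,0]
    - [0,0,0,0,0]

```text
clock: 22.9
eef_pos: [440.1, -341.4, 112.5]
tool_rot: [3.141, -0.001, 2.716]
force: [-0.0, 0.8, 0.1]
width: 85.6
```

```bash
python3 plan.py "440.5 -349.4 25 155.9"
```

```text
t 22.9 pos [ 440.1 -341.4  112.5  155.6] F [-0.   0.8  0.1] w 85.6
[ 440.5 -349.4   25.   155.9] -> [-0.37, -0.71, 8.75, -0.28] rows>=1.8
```

Emit:
play_rows:
  series:
    - [-0.4,-0.7,3,-0.3,0]
    - [-0.4,-0.7,6,-0.3,0]
    - [-0.4,-0.7,8,-0.3,0]
    - [-0.4,-0.7,8.8,-0.3,0]
    - [-0.4,-0.7,8.8,-0.3,0]
    - [-0.4,-0.7,8.8,-0.3,0]
    - [-0.4,-0.7,8.8,-0.3,0]

```text
clock: 23.6
eef_pos: [443.2, -347.9, 26.5]
tool_rot: [-3.141, 0.002, 2.727]
force: [-0.7, -0.6, 0.1]
width: 85.5
```

Emit:
play_rows:
  series:
    - [0,0,0,0,1]
    - [0,0,0,0,1]
    - [0,0,0,0,1]
    - [0,0,0,0,1]
    - [0,0,0,0,1]

```text
clock: 24.1
eef_pos: [442.4, -348.3, 26.6]
tool_rot: [-3.141, 0.001, 2.726]
force: [-1.8, 0.6, 7.9]
width: 57.9
```

```bash
python3 plan.py "440.5 -349.4 110 155.9" "566.2 135.3 110 91.3"
```

```text
t 24.1 pos [ 442.4 -348.3   26.6  156.2] F [-1.8  0.6  7.9] w 57.9
[ 440.5 -349.4  110.   155.9] -> [0.13, -0.17, -8.34, 0.28] rows>=1.7
[566.2 135.3 110.   91.3] -> [8.32, 49.38, -0.0, 64.6] rows>=10.0
```

Emit:
play_rows:
  series:
    - [0,0,-2,0,1]
    - [0,0,-5,0,1]
    - [0,0,-8.5,0,1]
    - [0,0,-8.5,0,1]

```text
clock: 24.5
eef_pos: [444.9, -349.0, 114.5]
tool_rot: [-3.141, 0.008, 2.726]
force: [1.2, -0.3, 0.0]
width: 57.6
```

Emit:
play_rows:
  series:
    - [0.5,3,0,6,1]
    - [1.3,7.5,0,13,1]
    - [2.1,12,0,20,1]
    - [2.8,16.5,0,27,1]
    - [3.6,21,0,34,1]
    - [4.3,25.5,0,41,1]
    - [5.1,30,0,48,1]
    - [5.8,34.5,0,55,1]

```text
clock: 25.3
eef_pos: [528.0, -7.4, 109.8]
tool_rot: [-3.141, 0.0, 1.761]
force: [0.9, -0.0, -1.6]
width: 57.7
```

```bash
python3 plan.py "566.2 135.3 110 91.3"
```

```text
t 25.3 pos [528.   -7.4 109.8 100.9] F [ 0.9 -0.  -1.6] w 57.7
[566.2 135.3 110.   91.3] -> [13.29, 6.45, -0.02, 9.6] rows>=3.0
```

Emit:
play_rows:
  series:
    - [4,2,0,3,1]
    - [8,4,0,6,1]
    - [11.5,5.6,0,9,1]
    - [13.3,6.4,0,9.6,1]
    - [13.3,6.4,0,9.6,1]
    - [13.3,6.4,5,9.6,1]
    - [13.3,6.4,6.2,9.6,1]
    - [13.3,6.4,6.2,9.6,1]

```text
clock: 26.1
eef_pos: [562.9, 131.7, 46.0]
tool_rot: [-3.136, 0.003, 1.598]
force: [-0.3, 0.9, -2.1]
width: 57.9
```

```bash
python3 plan.py "566.2 135.3 39 91.3"; python3 edge.py 46
```

```text
t 26.1 pos [562.9 131.7  46.   91.5] F [-0.3  0.9 -2.1] w 57.9
[566.2 135.3  39.   91.3] -> [0.35, 0.34, 0.7, 0.25] rows>=0.2
[  7.   8.   7.   7.   7.   3.  -1.  -2.   0.   2.   3.   8.  15.  16.
  15.  12.  11.   8.   5.  -3. -10. -12.]
edge [563.8 203.9  46. ] tile centre y 163.9 tcp y 132.7
```

Emit:
play_rows:
  series:
    - [0.1,0.3,0,0,1]
    - [0.1,0.3,0.4,0,1]
    - [0.1,0.3,0.7,0,1]
    - [0.1,0.3,0.7,0,1]
    - [0.1,0.3,0.7,0,1]

```text
clock: 26.65
eef_pos: [568.3, 135.0, 41.5]
tool_rot: [3.141, 0.0, 1.599]
force: [-0.3, 0.6, -1.2]
width: 57.8
```

Emit:
play_rows:
  series:
    - [0,0,0,0,0]
    - [0,0,0,0,0]
    - [0,0,0,0,0]
    - [0,0,-3,0,0]
    - [0,0,-8,0,0]
    - [0,0,-9,0,0]

```text
clock: 27.25
eef_pos: [571.0, 136.6, 136.1]
tool_rot: [3.134, -0.003, 1.599]
force: [0.6, 0.2, -0.1]
width: 85.5
```

```bash
python3 plan.py  "500 240 120 90"
```

```text
t 27.2 pos [571.  136.6 136.1  91.6] F [ 0.6  0.2 -0.1] w 85.5
[500. 240. 120.  90.] -> [10.53, -6.81, 1.61, 1.61] rows>=2.5
```

Emit:
play_rows:
  series:
    - [-45,-13,0,0,0]
    - [-45,-13,0,0,0]
    - [-45,-13,0,0,0]
    - [-45,-13,0,0,0]
    - [-45,-13,0,0,0]
    - [-45,-13,0,0,0]
    - [-45,-13,0,0,0]
    - [-45,-13,0,0,0]

```text
clock: 28.05
eef_pos: [467.3, -254.1, 131.4]
tool_rot: [3.141, 0.0, 1.599]
force: [1.6, -0.7, -0.3]
width: 85.5
```

```bash
cat > look.py <<'E'
import sys; from fit import *
for n in("top","side"):
    im,K,R,t,d=cam(n); np.savez(n+".npz",im=im,K=K,R=R,t=t); save(im,n+sys.argv[1]+".png")
im,V=ld("top"); ims,VS=ld("side")
a=cv2.resize(im[130:260,110:370,::-1],None,fx=3,fy=3,interpolation=cv2.INTER_CUBIC); cv2.imwrite("pics/c"+sys.argv[1]+".png",a)
rb=(im[...,0].astype(int)-im[...,2])>16; m=filled(satmask(im)); ms=filled(satmask(ims))
for k in range(4):
    y=-147+98*k; p,f=fit([V],[rb],[571,-11.7+y,np.radians(1.3)],60,80,28,38); print("tile bay",k,p[:2].round(1),np.degrees(p[2]).round(1),round(f,3),"dy from bay",(p[1]+11.7-y).round(1))
for x,y,a in((601,389,17),(600,300,-1),(478,390,-21),(474,297,-8)):
    for v,mm in((V,m),(VS,ms)):
        p,f=fit([v],[mm],[x,y,np.radians(a)],42,68,8,28,True); print("handle",p[:2].round(1),np.degrees(p[2]).round(1),round(f,3))
E
python3 look.py 7
```

```text
tile bay 0 [ 573.6 -159.2] 1.0 0.067 dy from bay -0.5
tile bay 1 [572.9 -58. ] 3.3 0.096 dy from bay 2.7
tile bay 2 [569.6  36.9] 0.9 0.098 dy from bay -0.4
tile bay 3 [568.  136.5] 1.6 0.056 dy from bay 1.2
handle [601.6 388.4] 18.5 0.091
handle [601.4 390.8] 12.4 0.119
handle [600.6 299.7] 1.1 0.129
handle [599.9 301.6] -5.6 0.118
handle [478.1 389.8] -20.8 0.093
handle [477.4 393.4] -22.1 0.079
handle [501.7 304.7] -6.6 0.053
handle [502.6 308. ] -17.9 0.063
```

View pics/c7.png

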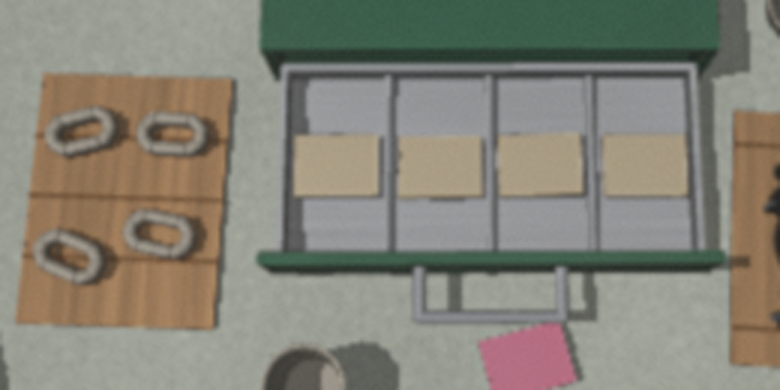

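```bash
python3 plan.py  "500 100 131 90" "502 305.5 100 81" "502 305.5 24 81"
```

```text
t 28.1 pos [ 464.  -261.6  130.5   90.8] F [-0.6  0.7  0.6] w 85.1
[500. 100. 131.  90.] -> [36.1, 4.12, -0.05, 0.82] rows>=7.3
[502.  305.5 100.   81. ] -> [20.55, 0.2, 3.1, 9.0] rows>=4.2
[502.  305.5  24.   81. ] -> [0.0, 0.0, 7.6, -0.0] rows>=1.5
```

Emit:
play_rows:
  series:
    - [36.1,4.1,0,0.8,0]
    - [36.1,4.1,0,0.8,0]
    - [36.1,4.1,0,0.8,0]
    - [36.1,4.1,0,0.8,0]
    - [36.1,4.1,0,0.8,0]
    - [36.1,4.1,0,0.8,0]
    - [36.1,4.1,0,0.8,0]
    - [36.1,4.1,0,0.8,0]

```text
clock: 28.95
eef_pos: [499.1, 117.8, 132.0]
tool_rot: [3.139, -0.005, 1.593]
force: [-0.3, 0.5, -0.4]
width: 85.5
```

Emit:
play_rows:
  series:
    - [20.5,0.2,3,9,0]
    - [20.5,0.2,3,9,0]
    - [20.5,0.2,3,9,0]
    - [20.5,0.2,3,9,0]
    - [20.5,0.2,3,9,0]
    - [20.5,0.2,3,9,0]
    - [20.5,0.2,3,9,0]

```text
clock: 29.65
eef_pos: [498.2, 312.7, 101.0]
tool_rot: [-3.142, 0.002, 1.426]
force: [0.5, -0.4, -0.2]
width: 85.3
```

```bash
python3 plan.py "502 305.5 24 81"
```

```text
t 29.6 pos [498.2 312.7 101.   81.7] F [ 0.5 -0.4 -0.2] w 85.3
[502.  305.5  24.   81. ] -> [-0.66, 0.48, 7.7, 0.73] rows>=1.5
```

Emit:
play_rows:
  series:
    - [-0.4,0.3,3,0.5,0]
    - [-0.6,0.4,5,0.7,0]
    - [-0.6,0.4,5,0.7,0]
    - [-0.6,0.4,5,0.7,0]

```text
clock: 30.05
eef_pos: [501.7, 306.5, 51.6]
tool_rot: [3.142, 0.001, 1.413]
force: [0.3, 1.4, 0.6]
width: 85.3
```

```bash
python3 plan.py "502 305.5 24 81"
```

```text
t 30.1 pos [501.7 306.5  51.6  81. ] F [0.3 1.4 0.6] w 85.3
[502.  305.5  24.   81. ] -> [-0.1, 0.05, 2.76, -0.03] rows>=0.6
```

Emit:
play_rows:
  series:
    - [-0.1,0,1.5,0,0]
    - [-0.1,0,2.8,0,0]
    - [-0.1,0,2.8,0,0]
    - [-0.1,0,2.8,0,1]
    - [-0.1,0,2.8,0,1]
    - [-0.1,0,2.8,0,1]
    - [-0.1,0,2.8,0,1]
    - [-0.1,0,2.8,0,1]

```text
clock: 30.85
eef_pos: [501.4, 307.8, 24.1]
tool_rot: [3.141, -0.001, 1.416]
force: [-0.4, -0.5, 5.6]
width: 40.4
```

```bash
python3 plan.py "502 305.5 110 81" "568 136.5 120 91.6" "568 136.5 60 91.6"
```

```text
t 30.9 pos [501.4 307.8  24.1  81.1] F [-0.4 -0.5  5.6] w 40.4
[502.  305.5 110.   81. ] -> [-0.22, 0.1, -8.59, 0.1] rows>=1.7
[568.  136.5 120.   91.6] -> [-15.66, 9.16, -1.0, -10.6] rows>=3.6
[568.  136.5  60.   91.6] -> [0.0, 0.0, 6.0, -0.0] rows>=1.2
```

Emit:
play_rows:
  series:
    - [0,0,-3,0,1]
    - [0,0,-7,0,1]
    - [0,0,-9,0,1]
    - [0,0,-9,0,1]

```text
clock: 31.25
eef_pos: [502.7, 308.6, 116.3]
tool_rot: [3.137, -0.004, 1.415]
force: [0.7, 0.3, -0.6]
width: 40.8
```

Emit:
play_rows:
  series:
    - [-3,1.7,-0.5,-2,1]
    - [-7,4,-0.5,-5,1]
    - [-11,6.5,-0.5,-8,1]
    - [-14,8.2,-0.5,-10,1]
    - [-15.7,9.2,-0.5,-10.5,1]
    - [-15.7,9.2,-0.5,-10.5,1]
    - [-15.7,9.2,-0.5,-10.5,1]

```text
clock: 31.95
eef_pos: [566.8, 138.0, 117.3]
tool_rot: [-3.14, -0.0, 1.598]
force: [-0.6, 1.1, -1.6]
width: 40.4
```

```bash
python3 plan.py "568 136.5 65 91.6"
```

```text
t 31.9 pos [566.8 138.  117.3  91.6] F [-0.6  1.1 -1.6] w 40.4
[568.  136.5  65.   91.6] -> [-0.16, 0.11, 5.23, -0.05] rows>=1.0
```

Emit:
play_rows:
  series:
    - [0,0.1,3,0,1]
    - [0,0.1,5,0,1]
    - [0,0.1,5.8,0,1]
    - [0,0.1,6.1,0,1]
    - [0,0.1,6.2,0,1]
    - [0,0.1,6.2,0,1]

```text
clock: 32.55
eef_pos: [569.0, 138.7, 57.0]
tool_rot: [3.14, -0.001, 1.599]
force: [0.8, -0.9, -0.4]
width: 40.7
```

```bash
python3 plan.py "568 137.5 54.5 91.6"
```

```text
t 32.5 pos [569.  138.7  57.   91.6] F [ 0.8 -0.9 -0.4] w 40.7
[568.  137.5  54.5  91.6] -> [-0.12, -0.1, 0.25, 0.03] rows>=0.1
```

Lower to contact, release, retreat up, then go towards handle B.

Emit:
play_rows:
  series:
    - [-0.1,-0.1,0.2,0,1]
    - [-0.1,-0.1,0.2,0,1]
    - [-0.1,-0.1,0.2,0,0]
    - [-0.1,-0.1,0.2,0,0]
    - [-0.1,-0.1,0.2,0,0]
    - [-0.1,-0.1,-3,0,0]
    - [-0.1,-0.1,-6,0,0]
    - [-0.1,-0.1,-6,0,0]

```text
clock: 33.35
eef_pos: [570.2, 138.2, 120.1]
tool_rot: [3.135, -0.002, 1.599]
force: [0.8, 0.3, 0.5]
width: 85.3
```

```bash
python3 plan.py "600.5 300.5 110 89" "600.5 300.5 50 89"
```

```text
t 33.4 pos [570.2 138.2 120.1  91.6] F [0.8 0.3 0.5] w 85.3
[600.5 300.5 110.   89. ] -> [16.14, 3.48, 1.01, 2.59] rows>=3.3
[600.5 300.5  50.   89. ] -> [0.0, 0.0, 6.0, -0.0] rows>=1.2
```

Emit:
play_rows:
  series:
    - [16.1,3.4,0,2.6,0]
    - [16.1,3.4,0,2.6,0]
    - [16.1,3.4,0,2.6,0]
    - [16.1,3.4,0,2.6,0]
    - [16.1,3.4,4,2.6,0]
    - [16.1,3.4,6.5,2.6,0]
    - [16.1,3.4,6.5,2.6,0]
    - [16.1,3.4,6.5,2.6,0]

```text
clock: 34.15
eef_pos: [596.9, 298.4, 51.0]
tool_rot: [-3.141, 0.001, 1.553]
force: [-0.0, 0.2, 1.4]
width: 85.5
```

```bash
python3 plan.py "600.5 300.5 24 89"; python3 look.py 8
```

```text
t 34.1 pos [596.9 298.4  51.   89. ] F [-0.   0.2  1.4] w 85.5
[600.5 300.5  24.   89. ] -> [0.21, 0.35, 2.7, -0.02] rows>=0.5
tile bay 0 [ 574.7 -159. ] 1.0 0.088 dy from bay -0.3
tile bay 1 [573. -58.] 2.5 0.118 dy from bay 2.7
tile bay 2 [568.7  37.2] 1.8 0.1 dy from bay -0.1
tile bay 3 [591.  158.3] 2.4 0.585 dy from bay 23.0
handle [601. 389.] 5.5 1.0
handle [601.5 390.9] 12.2 0.089
handle [600. 300.] -12.5 1.0
handle [593.7 388.3] -134.0 0.225
handle [478. 390.] -32.5 1.0
handle [477.3 393.5] -21.3 0.079
handle [474. 297.] -19.5 1.0
handle [474. 297.] -19.5 1.0fit.py:19: RuntimeWarning: divide by zero encountered in divide
  c+=np.abs(r-sub).sum()/r.sum()
```

Emit:
play_rows:
  series:
    - [0.1,0.2,1.5,0,0]
    - [0.1,0.2,2.7,0,0]
    - [0.1,0.2,2.7,0,0]
    - [0.1,0.2,2.7,0,1]
    - [0.1,0.2,2.7,0,1]
    - [0.1,0.2,2.7,0,1]
    - [0.1,0.2,2.7,0,1]
    - [0.1,0.2,2.7,0,1]

```text
clock: 35.05
eef_pos: [599.7, 300.3, 25.2]
tool_rot: [3.14, -0.001, 1.553]
force: [0.3, 0.3, 5.0]
width: 40.4
```

```bash
python3 plan.py "600.5 300.5 120 89" "569.4 36.9 120 91.2" "569.4 36.9 60 91.2"
```

```text
t 35.0 pos [599.7 300.3  25.2  89. ] F [0.3 0.3 5. ] w 40.4
[600.5 300.5 120.   89. ] -> [0.02, 0.08, -9.48, 0.0] rows>=1.9
[569.4  36.9 120.   91.2] -> [-26.41, -2.65, -0.0, -2.2] rows>=5.3
[569.4  36.9  60.   91.2] -> [0.0, 0.0, 6.0, -0.0] rows>=1.2
```

View pics/side8.png

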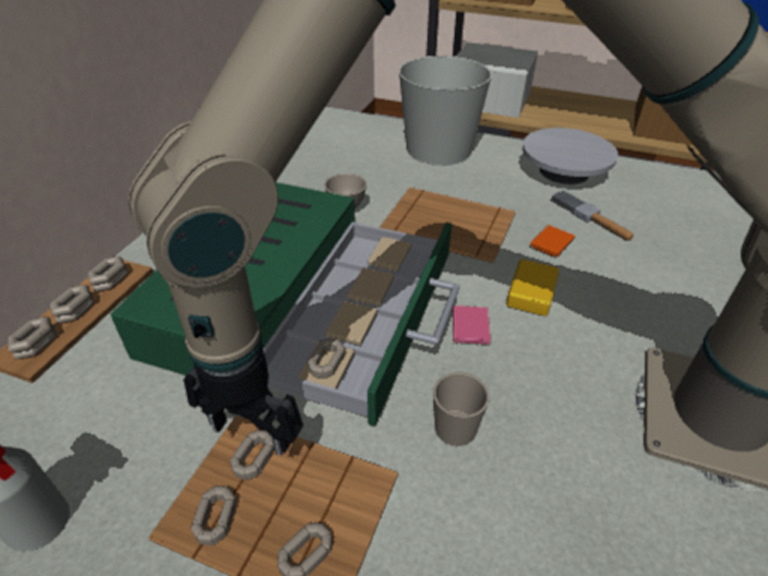

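Emit:
play_rows:
  series:
    - [0,0,-3,0,1]
    - [0,0,-7,0,1]
    - [0,0,-9.5,0,1]
    - [0,0,-9.5,0,1]

```text
clock: 35.45
eef_pos: [601.3, 301.4, 123.6]
tool_rot: [3.135, -0.004, 1.553]
force: [0.2, 0.0, 0.2]
width: 40.4
```

Emit:
play_rows:
  series:
    - [-4,-0.4,0,-1,1]
    - [-8.5,-0.8,0,-2.2,1]
    - [-13,-1.3,0,-2.2,1]
    - [-17.5,-1.7,0,-2.2,1]
    - [-22,-2.2,0,-2.2,1]
    - [-25,-2.5,0,-2.2,1]
    - [-26.4,-2.6,0,-2.2,1]
    - [-26.4,-2.6,0,-2.2,1]

```text
clock: 36.25
eef_pos: [568.0, 33.9, 118.6]
tool_rot: [-3.14, 0.001, 1.588]
force: [0.4, 0.1, -0.8]
width: 40.5
```

Emit:
play_rows:
  series:
    - [0,0,3,0,1]
    - [0,0,5,0,1]
    - [0,0,6,0,1]
    - [0,0,6,0,1]

```text
clock: 36.65
eef_pos: [567.7, 38.6, 58.0]
tool_rot: [-3.139, -0.001, 1.595]
force: [-0.3, 0.2, -0.7]
width: 40.5
```

```bash
python3 plan.py "569 37.4 55.5 91.2"
```

```text
t 36.6 pos [567.7  38.6  58.   91.4] F [-0.3  0.2 -0.7] w 40.5
[569.   37.4  55.5  91.2] -> [-0.12, 0.13, 0.25, 0.16] rows>=0.1
```

Emit:
play_rows:
  series:
    - [-0.1,0.1,0.2,0,1]
    - [-0.1,0.1,0.2,0,1]
    - [-0.1,0.1,0.2,0,0]
    - [-0.1,0.1,0.2,0,0]
    - [-0.1,0.1,0.2,0,0]
    - [-0.1,0.1,-3,0,0]
    - [-0.1,0.1,-6,0,0]
    - [-0.1,0.1,-6,0,0]

```text
clock: 37.45
eef_pos: [572.3, 36.0, 123.1]
tool_rot: [3.134, -0.001, 1.591]
force: [0.6, 0.5, -0.7]
width: 85.2
```

```bash
python3 plan.py "601.5 389.7 110 107" "601.5 389.7 50 107"
```

```text
t 37.5 pos [572.3  36.  123.1  91.2] F [ 0.6  0.5 -0.7] w 85.2
[601.5 389.7 110.  107. ] -> [35.3, 3.66, 1.31, -15.82] rows>=7.1
[601.5 389.7  50.  107. ] -> [0.0, 0.0, 6.0, -0.0] rows>=1.2
```

Emit:
play_rows:
  series:
    - [35.3,3.7,0,-15,0]
    - [35.3,3.7,0,-15,0]
    - [35.3,3.7,0,-15,0]
    - [35.3,3.7,0,-15,0]
    - [35.3,3.7,0,-15,0]
    - [35.3,3.7,0,-15,0]
    - [35.3,3.7,0,-15,0]
    - [35.3,3.7,0,-15,0]

```text
clock: 38.25
eef_pos: [595.7, 398.9, 119.2]
tool_rot: [3.141, -0.008, 1.862]
force: [-0.6, 0.6, -0.2]
width: 85.6
```

Emit:
play_rows:
  series:
    - [0,0,0,0,0]
    - [0,0,4,0,0]
    - [0,0,6,0,0]
    - [0,0,6,0,0]
    - [0,0,6,0,0]

```text
clock: 38.75
eef_pos: [599.8, 387.1, 59.4]
tool_rot: [-3.141, 0.001, 1.852]
force: [0.7, -0.2, 0.8]
width: 85.6
```

```bash
python3 plan.py "601.5 389.7 24 106"
```

```text
t 38.8 pos [599.8 387.1  59.4 106.1] F [ 0.7 -0.2  0.8] w 85.6
[601.5 389.7  24.  106. ] -> [0.2, 0.23, 3.54, 0.09] rows>=0.7
```

Emit:
play_rows:
  series:
    - [0.2,0.2,2,0,0]
    - [0.2,0.2,3.5,0,0]
    - [0.2,0.2,3.5,0,0]
    - [0.2,0.2,3.5,0,1]
    - [0.2,0.2,3.5,0,1]
    - [0.2,0.2,3.5,0,1]
    - [0.2,0.2,3.5,0,1]
    - [0.2,0.2,3.5,0,1]

```text
clock: 39.55
eef_pos: [601.2, 392.1, 25.5]
tool_rot: [3.14, -0.001, 1.853]
force: [-0.8, -0.3, 4.3]
width: 40.2
```

```bash
python3 plan.py "601.5 389.7 120 106" "572.9 -58 120 92.6"
```

```text
t 39.5 pos [601.2 392.1  25.5 106.2] F [-0.8 -0.3  4.3] w 40.2
[601.5 389.7 120.  106. ] -> [-0.24, -0.04, -9.45, 0.19] rows>=1.9
[572.9 -58.  120.   92.6] -> [-42.25, -15.09, -0.0, 13.4] rows>=9.0
```

Emit:
play_rows:
  series:
    - [0,0,-3,0,1]
    - [0,0,-7,0,1]
    - [0,0,-9.5,0,1]
    - [0,0,-9.5,0,1]

```text
clock: 39.95
eef_pos: [602.5, 393.5, 124.0]
tool_rot: [3.134, -0.003, 1.853]
force: [0.7, 0.5, -0.4]
width: 40.6
```

Emit:
play_rows:
  series:
    - [-3,-1.1,0,2,1]
    - [-7.5,-2.7,0,5,1]
    - [-12,-4.3,0,8,1]
    - [-16.5,-5.9,0,11,1]
    - [-21,-7.5,0,13.4,1]
    - [-25.5,-9.1,0,13.4,1]
    - [-30,-10.7,0,13.4,1]
    - [-34,-12.2,0,13.4,1]

```text
clock: 40.75
eef_pos: [577.1, 28.0, 118.3]
tool_rot: [-3.14, 0.001, 1.619]
force: [0.1, -1.1, -1.2]
width: 40.3
```

Emit:
play_rows:
  series:
    - [-5,-1,0,0,1]
    - [-7.5,-1.5,0,0,1]
    - [-8,-1.8,0,0,1]
    - [-8,-1.8,0,0,1]
    - [-8,-1.8,0,0,1]

```text
clock: 41.25
eef_pos: [564.2, -47.9, 119.1]
tool_rot: [3.141, -0.002, 1.622]
force: [0.5, 0.7, -0.1]
width: 40.0
```

```bash
python3 plan.py "572.9 -56 62 92.6"
```

```text
t 41.2 pos [564.2 -47.9 119.1  92.9] F [ 0.5  0.7 -0.1] w 40.0
[572.9 -56.   62.   92.6] -> [-0.86, 0.83, 5.71, 0.31] rows>=1.2
```

Emit:
play_rows:
  series:
    - [-0.8,0.8,2,0.2,1]
    - [-0.8,0.8,5,0.2,1]
    - [-0.8,0.8,5.7,0.2,1]
    - [-0.8,0.8,5.7,0.2,1]
    - [-0.8,0.8,5.7,0.2,1]

```text
clock: 41.75
eef_pos: [573.1, -55.9, 63.1]
tool_rot: [3.141, -0.001, 1.618]
force: [0.9, -1.2, -0.3]
width: 40.6
```

```bash
python3 plan.py "572.5 -56 55.7 92.6"
```

```text
t 41.8 pos [573.1 -55.9  63.1  92.7] F [ 0.9 -1.2 -0.3] w 40.6
[572.5 -56.   55.7  92.6] -> [-0.01, -0.06, 0.74, 0.11] rows>=0.1
```

Emit:
play_rows:
  series:
    - [0,-0.1,0.5,0,1]
    - [0,-0.1,0.7,0,1]
    - [0,-0.1,0.7,0,1]
    - [0,-0.1,0.7,0,0]
    - [0,-0.1,0.7,0,0]
    - [0,-0.1,0.7,0,0]
    - [0,-0.1,-3,0,0]
    - [0,-0.1,-6,0,0]

```text
clock: 42.55
eef_pos: [571.2, -57.2, 123.0]
tool_rot: [-3.141, -0.0, 1.617]
force: [1.0, -0.6, -0.3]
width: 85.6
```

Emit:
play_rows:
  series:
    - [0,0,0,0,0]
    - [0,0,0,0,0]

```text
clock: 42.75
eef_pos: [571.8, -57.7, 122.9]
tool_rot: [3.14, 0.0, 1.616]
force: [-0.0, -0.3, 0.0]
width: 85.4
```

```bash
python3 plan.py "478 391 110 70" "478 391 50 69"; python3 -c "
from fit import *
im,K,R,t,d=cam('side'); m=filled(satmask(im)); print(fit([(K,R,t)],[m],[478,391,-.36],42,68,8,28,True))"
```

```text
t 42.8 pos [571.8 -57.7 122.9  92.6] F [-0.  -0.3  0. ] w 85.4
[478. 391. 110.  70.] -> [45.25, -7.36, 1.29, 22.58] rows>=9.2
[478. 391.  50.  69.] -> [0.0, 0.0, 6.0, 1.0] rows>=1.2
(array([ 4.77254143e+02,  3.93440051e+02, -3.71835643e-01]), np.float64(0.0792293221469876))
```

Emit:
play_rows:
  series:
    - [36,-5.9,0,22.5,0]
    - [36,-5.9,0,22.5,0]
    - [36,-5.9,0,22.5,0]
    - [36,-5.9,0,22.5,0]
    - [36,-5.9,0,22.5,0]
    - [36,-5.9,0,22.5,0]
    - [36,-5.9,0,22.5,0]
    - [36,-5.9,0,22.5,0]

```text
clock: 43.6
eef_pos: [492.8, 306.8, 121.5]
tool_rot: [-3.138, -0.003, 1.232]
force: [-0.5, 0.9, 1.4]
width: 85.6
```

```bash
python3 plan.py "478 391 60 69"
```

```text
t 43.6 pos [492.8 306.8 121.5  70.6] F [-0.5  0.9  1.4] w 85.6
[478. 391.  60.  69.] -> [7.45, -4.2, 6.15, 1.59] rows>=2.1
```

Emit:
play_rows:
  series:
    - [4,-2.2,0,1,0]
    - [7.4,-4.2,0,1.5,0]
    - [7.4,-4.2,0,1.5,0]
    - [7.4,-4.2,4,1.5,0]
    - [7.4,-4.2,6,1.5,0]
    - [7.4,-4.2,6,1.5,0]
    - [7.4,-4.2,6,1.5,0]

```text
clock: 44.3
eef_pos: [481.8, 382.5, 61.7]
tool_rot: [-3.141, 0.002, 1.197]
force: [-1.0, 0.2, 0.1]
width: 85.3
```

```bash
python3 plan.py "478 391 24 69"
```

```text
t 44.3 pos [481.8 382.5  61.7  68.6] F [-1.   0.2  0.1] w 85.3
[478. 391.  24.  69.] -> [0.65, -0.67, 3.77, -0.43] rows>=0.8
```

Emit:
play_rows:
  series:
    - [0.6,-0.6,0,0,0]
    - [0.6,-0.6,2,0,0]
    - [0.6,-0.6,3.7,0,0]
    - [0.6,-0.6,3.7,0,0]
    - [0.6,-0.6,3.7,0,1]
    - [0.6,-0.6,3.7,0,1]
    - [0.6,-0.6,3.7,0,1]
    - [0.6,-0.6,3.7,0,1]

```text
clock: 45.1
eef_pos: [479.2, 391.7, 26.5]
tool_rot: [3.141, -0.002, 1.197]
force: [-0.2, -0.0, 5.0]
width: 40.7
```

Emit:
play_rows:
  series:
    - [0,0,0,0,1]
    - [0,0,0,0,1]

```text
clock: 45.3
eef_pos: [479.3, 391.7, 26.5]
tool_rot: [3.141, -0.002, 1.197]
force: [-0.2, -0.4, 6.0]
width: 39.9
```

```bash
python3 plan.py "478 391 120 69" "573.8 -158.5 120 91.1"
```

```text
t 45.3 pos [479.3 391.7  26.5  68.6] F [-0.2 -0.4  6. ] w 39.9
[478. 391. 120.  69.] -> [-0.11, -0.09, -9.35, -0.41] rows>=1.9
[ 573.8 -158.5  120.    91.1] -> [-47.87, 28.64, -0.0, -22.1] rows>=11.2
```

Emit:
play_rows:
  series:
    - [0,0,-3,0,1]
    - [0,0,-7,0,1]
    - [0,0,-9.5,0,1]
    - [0,0,-9.5,0,1]

```text
clock: 45.7
eef_pos: [480.5, 393.1, 124.3]
tool_rot: [3.138, -0.007, 1.197]
force: [0.3, -0.3, -0.4]
width: 40.1
```

Emit:
play_rows:
  series:
    - [-2.5,1.5,0,-2,1]
    - [-6.5,3.9,0,-5,1]
    - [-10.5,6.3,0,-8,1]
    - [-14.5,8.7,0,-11,1]
    - [-18.5,11.1,0,-14,1]
    - [-22.5,13.5,0,-17,1]
    - [-26.5,15.8,0,-20,1]
    - [-30.5,18.2,0,-22.4,1]

```text
clock: 46.5
eef_pos: [535.9, 38.8, 119.3]
tool_rot: [-3.14, -0.0, 1.59]
force: [1.6, -0.2, -0.2]
width: 40.3
```

```bash
python3 plan.py "573.8 -158.5 120 91.1"
```

```text
t 46.5 pos [535.9  38.8 119.3  91.1] F [ 1.6 -0.2 -0.2] w 40.3
[ 573.8 -158.5  120.    91.1] -> [-19.8, 3.4, -0.07, 0.03] rows>=4.0
```

Emit:
play_rows:
  series:
    - [-4,0.7,0,0,1]
    - [-8,1.4,0,0,1]
    - [-12,2.1,0,0,1]
    - [-16,2.8,0,0,1]
    - [-18.5,3.2,0,0,1]
    - [-18.9,3.3,0,0,1]
    - [-18.9,3.3,0,0,1]
    - [-18.9,3.3,0,0,1]

```text
clock: 47.3
eef_pos: [572.5, -145.5, 119.8]
tool_rot: [-3.141, -0.002, 1.59]
force: [0.5, 0.4, -0.0]
width: 40.6
```

```bash
python3 plan.py "573.8 -158.5 62 91.1"
```

```text
t 47.3 pos [ 572.5 -145.5  119.8   91.1] F [ 0.5  0.4 -0. ] w 40.6
[ 573.8 -158.5   62.    91.1] -> [-1.3, 0.1, 5.78, 0.02] rows>=1.2
```

Emit:
play_rows:
  series:
    - [-1.3,0.1,0,0,1]
    - [-1.3,0.1,3,0,1]
    - [-1.3,0.1,5.5,0,1]
    - [-1.3,0.1,5.5,0,1]
    - [-1.3,0.1,5.5,0,1]

```text
clock: 47.8
eef_pos: [574.3, -160.0, 65.5]
tool_rot: [-3.141, -0.0, 1.589]
force: [-0.1, -0.6, -0.8]
width: 40.2
```

```bash
python3 plan.py "573.5 -158.5 56.5 91.1"
```

```text
t 47.8 pos [ 574.3 -160.    65.5   91.1] F [-0.1 -0.6 -0.8] w 40.2
[ 573.5 -158.5   56.5   91.1] -> [0.16, -0.08, 0.9, -0.03] rows>=0.2
```

Emit:
play_rows:
  series:
    - [0.1,-0.1,0.5,0,1]
    - [0.1,-0.1,0.9,0,1]
    - [0.1,-0.1,0.9,0,1]
    - [0.1,-0.1,0.9,0,0]
    - [0.1,-0.1,0.9,0,0]
    - [0.1,-0.1,0.9,0,0]
    - [0.1,-0.1,-3,0,0]
    - [0.1,-0.1,-7,0,0]

```text
clock: 48.6
eef_pos: [572.2, -159.3, 135.2]
tool_rot: [-3.139, -0.001, 1.589]
force: [0.4, -0.3, 0.1]
width: 85.4
```

Emit:
play_rows:
  series:
    - [-14,-12,0,0,0]
    - [-14,-12,0,0,0]
    - [-14,-12,0,0,0]
    - [-14,-12,0,0,0]
    - [-14,-12,0,0,0]
    - [-14,-12,0,0,0]

```text
clock: 49.2
eef_pos: [455.3, -302.5, 135.5]
tool_rot: [3.141, 0.0, 1.586]
force: [0.2, 0.3, -0.1]
width: 85.5
```

```bash
python3 plan.py; python3 - <<'E'
from fit import *
for n in("top","side"):
    im,K,R,t,d=cam(n); np.savez(n+".npz",im=im,K=K,R=R,t=t)
im,V=ld("top"); ims,VS=ld("side")
a=cv2.resize(im[145:235,195:360,::-1],None,fx=4.8,fy=4.8,interpolation=cv2.INTER_CUBIC); cv2.imwrite("pics/c9.png",a)
rb=(im[...,0].astype(int)-im[...,2])>16
for k in range(4):
    y=-147+98*k; p,f=fit([V],[filled(~rb) | rb],[571,-11.7+y,np.radians(1.3)],60,80,28,38) if False else fit([V],[cv2.morphologyEx(rb.astype(np.uint8),cv2.MORPH_CLOSE,np.ones((9,9)))],[571,-11.7+y,np.radians(1.3)],60,80,28,38); print("tile",k,p[:2].round(1),np.degrees(p[2]).round(1),round(f,3))
E
```

```text
t 49.2 pos [ 455.3 -302.5  135.5   90.9] F [ 0.2  0.3 -0.1] w 85.5
tile 0 [ 573.1 -156.2] 0.8 0.254
tile 1 [572.7 -55.8] 4.6 0.469
tile 2 [569.6  34.7] 0.7 0.465
tile 3 [567.9 133.8] 1.2 0.249
```

View pics/c9.png

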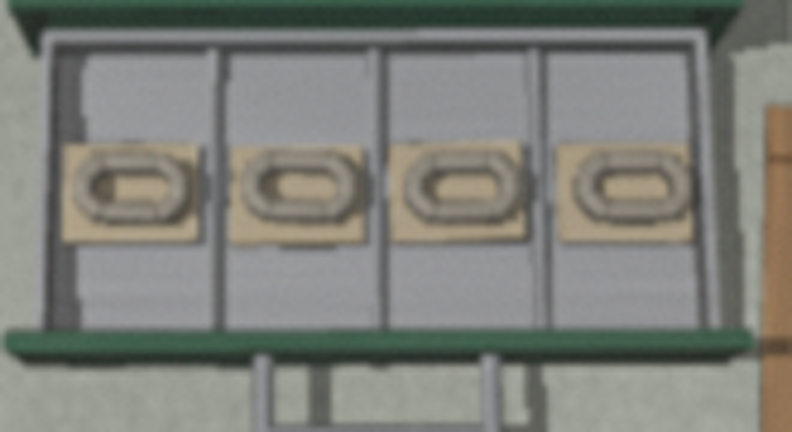

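```bash
python3 - <<'E'
from fit import *
im,V=ld("top"); rb=im[...,0].astype(int)-im[...,2]
T=[(573.6,-159.2,1),(572.9,-58,3),(569.6,36.9,1),(568,136.5,1.5)]
for x,y,a in T:
    h=np.zeros(rb.shape,np.uint8); cv2.fillConvexPoly(h,cv2.convexHull(w2p(pts([x,y,np.radians(a)],78,96,38,38),*V).round().astype(np.int32)),1)
    tile=np.zeros_like(h); cv2.fillConvexPoly(tile,cv2.convexHull(w2p(pts([x,y,np.radians(a)],57,77,38,38),*V).round().astype(np.int32)),1)
    m=filled((rb<24)&(tile>0))
    p,f=fit([V],[m],[x,y,np.radians(a)],42,68,38,58,True); d=p[:2]-[x,y]; print(p[:2].round(1),np.degrees(p[2]).round(1),round(f,3),"off",d.round(1))
E
python3 plan.py "424 -18 130 91" "424 -18 57 91"
```

```text
[ 572.9 -162.5] -2.6 0.123 off [-0.7 -3.3]
[570.8 -61.6] -0.4 0.112 off [-2.1 -3.6]
[571.8  33.2] -5.9 0.169 off [ 2.2 -3.7]
[567.4 131.9] -0.3 0.11 off [-0.6 -4.6]
t 49.3 pos [ 456.8 -300.5  135.6   91.1] F [-0.3  0.2 -0.2] w 85.1
[424. -18. 130.  91.] -> [28.31, -2.74, 0.56, 0.09] rows>=5.7
[424. -18.  57.  91.] -> [0.0, 0.0, 7.3, -0.0] rows>=1.5
```

Emit:
play_rows:
  series:
    - [28.3,-2.7,0,0,0.5]
    - [28.3,-2.7,0,0,0.5]
    - [28.3,-2.7,0,0,0.5]
    - [28.3,-2.7,0,0,0.5]
    - [28.3,-2.7,0,0,0.5]
    - [28.3,-2.7,0,0,0.5]
    - [28.3,-2.7,0,0,0.5]
    - [28.3,-2.7,0,0,0.5]

```text
clock: 50.1
eef_pos: [424.1, -17.1, 135.6]
tool_rot: [3.141, -0.0, 1.594]
force: [-0.4, -0.3, -0.1]
width: 42.3
```

```bash
python3 plan.py "424 -16 59 91"
```

```text
t 50.1 pos [424.1 -17.1 135.6  91.3] F [-0.4 -0.3 -0.1] w 42.3
[424. -16.  59.  91.] -> [0.11, -0.01, 7.66, 0.3] rows>=1.5
```

Emit:
play_rows:
  series:
    - [0,0,3,0,0.5]
    - [0,0,5.5,0,0.5]
    - [0,0,7,0,0.5]
    - [0,0,7.6,0,0.5]
    - [0,0,7.6,0,0.5]
    - [0,0,7.6,0,0.5]

```text
clock: 50.7
eef_pos: [424.2, -19.5, 59.7]
tool_rot: [3.141, 0.0, 1.588]
force: [0.6, 0.3, -0.7]
width: 43.0
```

Emit:
play_rows:
  series:
    - [0,0,0,0,0.7]
    - [0,0,0,0,0.9]
    - [0,0,0,0,1]
    - [0,0,0,0,1]
    - [0,0,0,0,1]
    - [0,0,0,0,1]

```text
clock: 51.3
eef_pos: [424.2, -19.4, 60.1]
tool_rot: [3.14, 0.0, 1.588]
force: [-0.4, 0.0, 6.5]
width: 9.7
```

Emit:
play_rows:
  series:
    - [0,0.3,0,0,1]
    - [0,0.8,0,0,1]
    - [0,1.5,0,0,1]
    - [0,2.3,0,0,1]
    - [0,3.2,0,0,1]
    - [0,4.1,0,0,1]
    - [0,5,0,0,1]
    - [0,5.9,0,0,1]

```text
clock: 52.1
eef_pos: [482.3, -18.2, 60.1]
tool_rot: [-3.141, 0.001, 1.588]
force: [-2.9, 0.4, 6.1]
width: 9.8
```

Emit:
play_rows:
  series:
    - [0,0.9,0,0,1]
    - [0,1.8,0,0,1]
    - [0,2.7,0,0,1]
    - [0,3.6,0,0,1]
    - [0,4.5,0,0,1]
    - [0,5.4,0,0,1]
    - [0,6.3,0,0,1]
    - [0,7.1,0,0,1]

```text
clock: 52.9
eef_pos: [553.5, -16.8, 60.2]
tool_rot: [-3.141, 0.0, 1.588]
force: [-2.1, 0.1, 4.9]
width: 9.6
```

Emit:
play_rows:
  series:
    - [0,0.8,0,0,1]
    - [0,1.5,0,0,1]
    - [0,2.1,0,0,1]
    - [0,2.7,0,0,1]
    - [0,3.3,0,0,1]
    - [0,3.8,0,0,1]
    - [0,4.2,0,0,1]
    - [0,4.5,0,0,1]

```text
clock: 53.7
eef_pos: [598.8, -15.9, 60.2]
tool_rot: [3.141, -0.0, 1.588]
force: [-2.8, 1.0, 5.2]
width: 9.8
```

Emit:
play_rows:
  series:
    - [0,0.3,0,0,1]
    - [0,0.5,0,0,1]
    - [0,0.7,0,0,1]
    - [0,0.9,0,0,1]
    - [0,0.9,0,0,1]

```text
clock: 54.2
eef_pos: [608.1, -15.7, 60.2]
tool_rot: [3.141, -0.0, 1.588]
force: [-1.1, 1.3, 5.8]
width: 9.5
```

Emit:
play_rows:
  series:
    - [0,0.2,0,0,1]
    - [0,0.3,0,0,1]
    - [0,0.3,0,0,1]

```text
clock: 54.5
eef_pos: [608.8, -15.7, 60.1]
tool_rot: [-3.138, 0.001, 1.588]
force: [-6.1, 0.4, 10.4]
width: 9.5
```

Emit:
play_rows:
  series:
    - [0,0.2,0,0,1]
    - [0,0.3,0,0,1]
    - [0,0.3,0,0,1]

```text
clock: 54.8
eef_pos: [608.9, -15.7, 60.1]
tool_rot: [-3.132, 0.002, 1.589]
force: [-12.7, 1.4, 16.0]
width: 9.5
```

Emit:
play_rows:
  series:
    - [0,-0.4,0,0,1]
    - [0,-0.4,0,0,0.7]
    - [0,-0.4,0,0,0.5]
    - [0,-0.4,0,0,0.5]
    - [0,-0.4,-3,0,0.5]
    - [0,-0.4,-7,0,0.5]
    - [0,-0.4,-11,0,0.5]
    - [0,-0.4,-14,0,0.5]

```text
clock: 55.6
eef_pos: [610.5, -15.8, 201.7]
tool_rot: [3.139, -0.0, 1.588]
force: [0.1, 0.4, 0.7]
width: 42.8
```

Emit:
play_rows:
  series:
    - [-35,-14,0,0,0.5]
    - [-35,-14,0,0,0.5]
    - [-35,-14,0,0,0.5]
    - [-35,-14,0,0,0.5]
    - [-35,-14,0,0,0.5]
    - [-35,-14,0,0,0.5]
    - [-35,-14,0,0,0.5]
    - [-35,-14,0,0,0.5]

```text
clock: 56.4
eef_pos: [472.7, -374.0, 198.8]
tool_rot: [-3.14, 0.002, 1.582]
force: [0.2, 0.4, -0.4]
width: 42.5
```

```bash
python3 plan.py; python3 - <<'E'
from h import *
im,K,R,t,d=cam("top"); im2=cam("side")[0]
save(np.hstack([im[60:260,100:350],im2[80:280,30:280]]),"fin.png",1.6)
E
```

```text
t 56.4 pos [ 472.7 -374.   198.8   90.6] F [ 0.2  0.4 -0.4] w 42.5
```

View pics/fin.png

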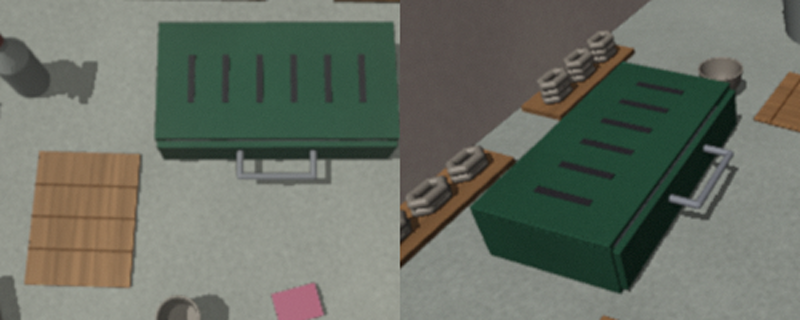

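```bash
python3 -c "
from h import *
print(order.finish_job())"
```

```text
the job is handed in; nothing more can be done
None
```

The job is handed in: all four cup handles from the ware board are in the drawer, each on its own setter tile in its own bay, and the drawer is shut. It took about 56 s of robot time. One handle was knocked about 3 cm aside during the run, so I measured it again before picking it up.

- **Tiles:** all four were laid flat, within about 3 mm of their bay's middle across the row.
- **Handles:** the last look before shutting showed each one lying flat on its tile. A fit of that picture put them within about 5 mm of the tile's centre. It put them within about 4° of lengthwise, except bay 2, which read about 7° off. Shadow disturbs that fit, so I did not correct anything on it.
- **Drawer:** it moved in about 185 mm and then met its stop, with the push force rising to about 13 N. The last pictures show it closed and the ware board empty, with the bowl and cup standing where they were.
- **Not checked:** the handles and tiles can't be seen once the drawer is shut. I pushed it in slowly, but I have no view of them after that.
- **Disagreement:** the two cameras differed by 2–3 mm and 1–11° (mostly about 6°) on the handle positions on the board, so for most of them I aimed between the two.

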